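Press a tube stub into its collar with a ratchet bench clamp

ROBOT

A 6-joint arm with a two-finger parallel gripper is mounted at the origin on the work surface. World frame = base frame: x ahead of the robot, y to its left, z up, the work surface at z = 0. Lengths are in m, angles in rad, forces in N, time in s.
With the tool pointing down it reaches from about 0.15 to 0.775 m from the base axis. Payload 6.1 kg.
Tool frame: the origin (TCP) lies at the very end of the fingers, on their centre line; the grasp point (between the pads) lies 19 mm behind it; z points along the fingers, x is the direction in which the jaws open and shut, and the axes are right-handed (so a half turn about z gives the same grasp; the last joint's range is limited). The gripper opens to 85 mm and grips with 20 to 120 N. Pads are 22 mm wide; open, the fingers measure 114 mm over their backs; the gripper's body (76 mm by 85 mm) begins 54 mm behind the grasp point. The pads swing forward as they close: fully open they stand 13 mm farther back than shut.
Start: joints at [-1.338, 0.126, -0.04, 1.405, 0, 1.571], TCP at [0.121, -0.511, 0.231] pointing down, gripper open.
Joint ranges: [-2.72, 2.72], [-0.95, 1.95], [-1.27, 1.35], [-1.78, 2.02], [-1.46, 1.47], [-3.14, 3.14]. Speed limits (rad/s): [2.39, 2.39, 3.01, 3.14, 3.14, 3.14].

INTERFACE

Orientations are given as a rotation vector (axis times angle).
In Python, from plant import robot, camera, camera_params gives the robot as it stands.
- The arm moves only by the tool apply_moves, never from a script. Its argument "steps" is a list of rows, each an object of numbers: "tx", "ty", "tz": the shift along the tool's x, y, z each as a share of 0.1 m, from -1 to 1; "wx", "wy", "wz": the turn, a rotation vector about the tool's x, y, z each as a share of 2 rad, from -1 to 1; "grip": the finger opening in mm, from 0 to 85.4. A call has 1 to 20 rows; each row shifts and turns the commanded pose from where the row before left it, along the tool's axes as they then stand; what a row does not reach is not made up. A row lasts 1/12 s, in which the tool goes at most 41.7 mm and 7.16 degrees, less where a joint would pass 70% of its speed; a pose out of reach is approached as far as the arm can. A call with a number of a shift or a turn outside -1 to 1 is refused whole. A call with a gripper value outside its range is refused whole. The fingers move at their own pace and stop on an object; "newtons" is the grip in N (left out, the last holds). Time passes only in rows, so rows that do not move let the fingers close. It gives the time, the measured TCP pose, the force and the opening at its end, in the units of the state.
- robot.get_state(): the state, without advancing time (a new reading comes with each control period).
- camera(name): name is "side" or "top"; returns (picture, depth): 400x640x3 uint8, red, green, blue; 400x640 float32, m along the optical axis (not along the pixel's ray), 0 where there is no reading.
- camera_params(name): a dict with "K" (3x3 intrinsics, pixels), "R" (3x3) and "t" (3): a world point X has camera coordinates R X + t. Camera axes: x right, y down, z forward; pixel columns grow to the right and rows downward; lengths in m; the calibration is good to about 2 mm. A picture is of the moment at which its call begins. camera_params takes no time and is no camera call.
- robot.sign_off(): hands the job in, once; it reports no verdict.
The state is a dict: "t": time; "qpos": joint angles; "qvel": joint speeds; "joint_torque": joint torques, N m; "position": TCP position; "tcp_rot": TCP orientation; "ft_force": force on the tool from outside, world axes, zero at the start; "ft_torque": the same for the moment, N m; "grip_width": finger opening in m.
Only numpy, scipy, OpenCV 4.12 (cv2) and the standard library are available. Lean on these libraries where they do the work, as an engineer would, in place of code of your own. Each camera call takes 0.05 s, during which the arm holds its last target.

TASK

Pump the clamp's trigger to drive the thin-walled tube fully home into its collar, and on until the clamp holds it by itself with a firm grip of at least 10 N, but never squeeze it beyond 30 N or it dents. Then press the red release paddle and, keeping it down, slide the jaw all the way back to its end stop without forcing it. Move the jaw forward only by the trigger, do not touch the tube, and leave everything else on the table alone.

Things in the scene. Friction and masses are not known exactly. Their poses are not given: they have to be found in the camera images.
- clamp: Blue bench clamp bolted to the table, base plate 400 x 110 x 12 mm. Own x: clamping line, from the trigger towards the collar; z up; origin on the table under that line. Along x (mm): middle of trigger grip -126, trigger pivot -35 (103 high, between blue cheeks 118 high from -68 to 0), then the sliding jaw, tube (near end 164 to 184), fixed collar (mouth 245).
- jaw_joint (a joint): How far the sliding jaw has advanced towards the tube, m: 0 fully back (end stop), 0.072 at most. Starts from 0 to 0.02. An inner pawl lets it go forward but not back (lock steps 3.5 mm, so the clamp gives back up to 3.5 mm when the trigger rises) unless the red paddle is pressed; it then slides with a few N of rubbing and stays where it is left.
- jaw: The blue sliding jaw with all that rides on it. Own axes as the clamp's; origin at table height, 45 mm + the joint value from the clamp's origin along x. From its origin along x: upright push wall 54 mm wide from -13 to -3 mm, top 115 mm above the table; red paddle from 1 to 51 mm, 42 mm wide; front plate 60 to 72 mm, top 78 mm; pad face 85 mm. A toothed bar runs back from it under the trigger.
- trigger_joint (a joint): Turn of the pump trigger, rad: 0 raised (a spring brings it back up), 0.56 pressed fully down; the grip sinks about 54 mm in an almost straight line. All but the first part of a stroke carries the jaw forward, 5 to 13 mm a full stroke; the jaw stays when the trigger rises.
- trigger_pad (a point): The middle of the top of the black trigger grip (55 mm long along the clamp's x, 34 mm wide), where to press down; about 141 mm above the table when raised, rides with the trigger.
- release_joint (a joint): Turn of the red release paddle in rad: -0.03 to 0.08 when left alone (a spring lifts it), 0.28 pressed fully down. From about 0.12 on the jaw is unlocked.
- paddle_top (a point): Point on top of the red paddle, 30 mm along x from the jaw's origin, 85 mm above the table at joint 0. Its hinge lies 65 mm towards the trigger and 8 mm lower. Pressed near the push wall to 5 to 8 mm below those 85 mm, the jaw is unlocked; takes 4 to 6 N with the jaw unloaded, up to about 15 N while it clamps (then it gives suddenly). It must stay down while the jaw slides back.
- wall_foot (a point): Foot of the push wall's face that looks to the tube, on the middle line, 85 mm above the table: a fingertip that keeps the paddle down pushes this wall away from the tube to slide the jaw back. Free height of the face above the paddle 30 mm.
- pad: Black rubber pad, 54 mm across, on the front of the jaw, on a spring of about 3.5 N per mm; origin at its back; own axes as the clamp's.
- pad_face (a point): Middle of the pad's face that meets the tube, 58 mm above the table.
- tube: Thin-walled steel tube, 50 mm across, 80 mm long, lying along the clamp's x on brass rests, 58 mm above the table; origin in the middle of the end that faces the jaw. It slides only along the clamp's x, stiffly (about 8 N), into the collar.
- tube_joint (a joint): How deep the tube has gone towards the collar in m: starts from 0 to 0.006; 0.020 is home, where it strikes the bottom of the collar.
- spare_collar: a loose spare aluminium collar ring, 76 mm across, 24 mm high, lying on the table beside the clamp; origin under its centre
- spare_tube: a loose spare steel tube, 50 mm across, 80 mm high, standing on the table beside the clamp; origin under its centre
- scratch_brush: a loose brush with a wooden handle lying on the table; origin under its middle
- spray_can: a loose can, 52 mm across, 150 mm high, with a green label; origin under its centre
- set_block: a loose dark steel block 50 x 40 x 30 mm; origin under its centre
- nozzle_cup: a loose grey plastic cup, 70 mm across, 60 mm high; origin under its centre
- marker: a loose orange marker pen, 134 mm long, 14 mm thick, lying on the table; origin under its middle

How it is judged:
On the way, in this order (a step that is already met when the one before it is completed fails the run):
1. the trigger, pumped, drives the pad against the tube (value of joint trigger_joint above 0.2 rad and contact force between pad and tube above 3 N), for 0.05 s.
2. tube home in the collar and held by the clamp alone (trigger back up) with at least 10 N (value of joint tube_joint above 0.0185 m and contact force between pad and tube above 10 N and value of joint trigger_joint below 0.1 rad), for 0.3 s.
At the end, for the whole second after the job is handed in: Jaw within 4 mm of its rear end stop and still, tube within 1.5 mm of home (joint above 0.0185), trigger up (below 0.05 rad) and paddle up (below 0.1 rad) (value of joint jaw_joint below 0.004 m and value of joint tube_joint above 0.0185 m and value of joint trigger_joint below 0.05 rad and value of joint release_joint below 0.1 rad and linear speed of jaw below 0.01 m/s); the robot touches nothing.
It fails at once if the tube is squeezed with more than 32 N between pad and tube (contact force between pad and tube above 32 N).
It fails at once if the robot touches the tube (contact force between any of the fingers, the arm and tube above 0.5 N).
It fails at once if the tube is driven by the robot pushing on the jaw instead of by the trigger (contact force between any of the fingers, the arm and jaw above 1 N and velocity of joint tube_joint above 0.004 m/s).
It fails at once if the jaw is forced: more than 30 N from the robot (contact force between any of the fingers, the arm and jaw above 30 N).
It fails at once if a loose thing on the table is shifted by more than 30 mm (distance of any of spare_collar, spare_tube, scratch_brush, spray_can, set_block, nozzle_cup, marker from where it was at the start of the episode above 0.03 m).
It also fails if it takes over 72 s, if anything falls off the work surface, if the arm or the gripper's body presses on something with over 40 N, if the wrist force passes 120 N, or if a joint passes its speed limit or range.

## Working session

There is one attempt and no reset: what is moved stays moved. The work goes in short steps, Python scripts to look and compute and a tool call to move; the robot and the scene stay as the last step left them, time stands still between calls to the robot, and variables do not carry over. Pictures are saved under pics/ and viewed, and the job is handed in when it is done.

Besides the shell and the picture viewer there is one more tool, called after ">>>" as a command line: name --argument value ..., lists and objects as JSON in quotes. apply_moves: Moves the arm, as the interface text tells. Shift numbers are shares of 0.1 m and turn numbers shares of 2 rad, none past 1 either way. Its arguments: {"type":"object","properties":{"steps":{"type":"array","items":{"type":"object","properties":{"tx":{"type":"number"},"ty":{"type":"number"},"tz":{"type":"number"},"wx":{"type":"number"},"wy":{"type":"number"},"wz":{"type":"number"},"grip":{"type":"number"}}}},"newtons":{"type":"number"}},"required":["steps"]}

```bash
ls; mkdir -p pics
cat > h.py <<'E'
import numpy as np,cv2
from plant import robot,camera,camera_params
def snap(n,tag):
    p,d=camera(n); cv2.imwrite(f'pics/{tag}_{n}.png',cv2.cvtColor(p,cv2.COLOR_RGB2BGR)); np.savez(f'pics/{tag}_{n}.npz',p=p,d=d); return p,d
def load(n,tag):
    z=np.load(f'pics/{tag}_{n}.npz'); return z['p'],z['d']
def world(n,d):
    c=camera_params(n);K,R,t=c['K'],c['R'],np.array(c['t'])
    v,u=np.mgrid[:d.shape[0],:d.shape[1]]
    X=np.stack([(u-K[0,2])/K[0,0]*d,(v-K[1,2])/K[1,1]*d,d],-1)
    return (X-t)@R
E
python3 - <<'E'
from h import *
for n in('side','top'):
    snap(n,'a'); c=camera_params(n); print(n,c)
print(robot.get_state())
E
```

```text
pics
side {'K': array([[380.07727742,   0.        , 314.23305008],
       [  0.        , 380.07727742, 203.39418507],
       [  0.        ,   0.        ,   1.        ]]), 'R': array([[-0.99198782, -0.1250899 , -0.01768256],
       [-0.07970884,  0.72831457, -0.6805912 ],
       [ 0.09801355, -0.67372873, -0.73244996]]), 't': array([0.47592911, 0.11977342, 1.02644733])}
top {'K': array([[467.09607037,   0.        , 324.54156212],
       [  0.        , 467.09607037, 195.46048337],
       [  0.        ,   0.        ,   1.        ]]), 'R': array([[-0.01659747, -0.9998076 ,  0.01045418],
       [-0.98944856,  0.01491861, -0.14411451],
       [ 0.14393082, -0.0127358 , -0.9895058 ]]), 't': array([-0.01778167,  0.47529235,  1.50375203])}
{'t': 0.1, 'qpos': array([-1.33803045e+00,  1.26326605e-01, -4.04953097e-02,  1.40541915e+00,
        2.15254542e-06,  1.57082328e+00]), 'qvel': array([-0.00036448, -0.0006522 ,  0.0026014 ,  0.00071092, -0.0002437 ,
       -0.00116483]), 'joint_torque': array([-2.65111385e-04, -4.36905062e+01,  3.53605592e+01,  1.36586954e-02,
       -6.28910880e-05, -5.17751900e-06]), 'position': array([ 0.12101646, -0.51047999,  0.23060808]), 'tcp_rot': array([-2.46363753e+00,  1.94793523e+00,  1.77759538e-03]), 'ft_force': array([ 0.16962461,  0.28326323, -0.89243256]), 'ft_torque': array([-0.02304301, -0.02111561, -0.01281432]), 'grip_width': 0.08508082907721101}
```

View pics/a_side.png

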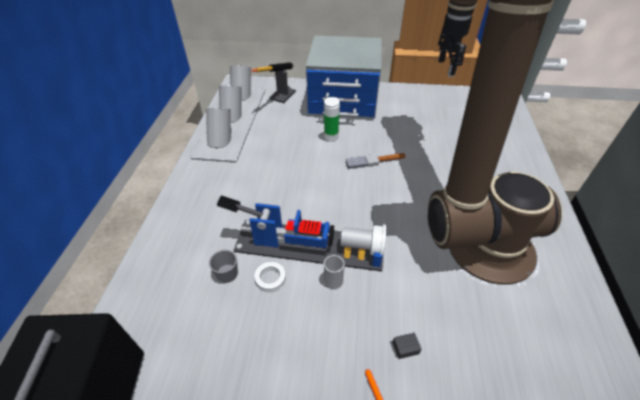

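View pics/a_top.png

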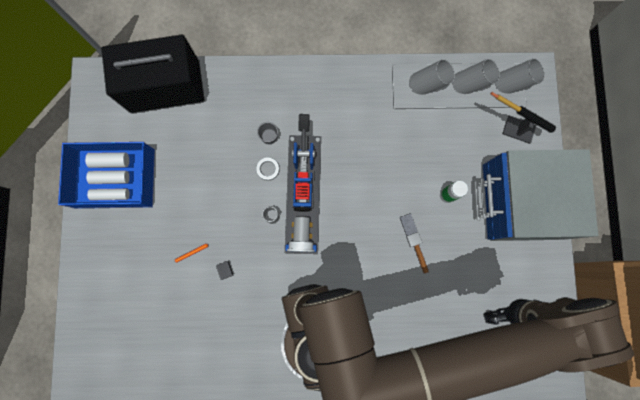

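The top view shows the clamp standing along the image's vertical: the black grip at about (304,121), the red paddle at (302,190) and the collar at (302,245). I'll measure it next.

Run:
```python
from h import *
for n in('top','side'):
    p,d=load(n,'a'); W=world(n,d); np.set_printoptions(precision=4,suppress=True)
    h=cv2.cvtColor(p,cv2.COLOR_RGB2HSV)
    roi=np.zeros(d.shape,bool)
    if n=='top': roi[105:260,280:325]=1
    else: roi[185:275,212:392]=1
    red=roi&((h[...,0]<8)|(h[...,0]>172))&(h[...,1]>150)&(h[...,2]>80)
    blue=roi&(h[...,0]>100)&(h[...,0]<130)&(h[...,1]>130)
    z=W[...,2]
    def rep(nm,m):
        X=W[m]; print(n,nm,m.sum(),'med',np.median(X,0),'min',X.min(0),'max',X.max(0))
    rep('red',red);rep('redhi',red&(z>.08));rep('blue',blue)
    rep('blue>.112',blue&(z>.112)); rep('blue .1-.112',blue&(z>.1)&(z<.117))
    grip=roi&(z>.122)&(p.max(2)<90); rep('grip',grip)
    base=roi&(z>.006)&(z<.018); rep('base',base)
    tube=roi&(z>.07)&(h[...,1]<60)&(p.max(2)>90)&~red; rep('tube',tube)
    if n=='top':
        # axis by base rect
        for nm,m in(('base',roi&(z>.006)),):
            X=W[m][:,:2]; r=cv2.minAreaRect((X*1000).astype(np.float32)); print(nm,r, cv2.boxPoints(r))
    x0,y0,x1,y1=(270,100,340,265) if n=='top' else (205,180,395,280)
    c=cv2.resize(p[y0:y1,x0:x1],None,fx=4 if n=='side' else 3.5,fy=4 if n=='side' else 3.5,interpolation=cv2.INTER_CUBIC)
    cv2.imwrite(f'pics/crop_{n}.png',cv2.cvtColor(c,cv2.COLOR_RGB2BGR))
```

```text
top red 266 med [0.4921 0.0468 0.0827] min [0.4573 0.0275 0.0056] max [0.5483 0.07   0.0935]
top redhi 195 med [0.4865 0.0468 0.0843] min [0.4573 0.0275 0.08  ] max [0.5453 0.0664 0.0935]
top blue 433 med [0.5164 0.0456 0.0787] min [ 0.2535 -0.0057  0.0072] max [0.6353 0.1006 1.5567]
top blue>.112 141 med [0.59   0.0423 0.1171] min [ 0.2535 -0.0057  0.1122] max [0.6353 0.0733 1.5567]
top blue .1-.112 112 med [0.5707 0.0505 0.1133] min [0.5106 0.0127 0.1012] max [0.6332 0.0735 0.1169]
top grip 223 med [0.6846 0.0376 0.1389] min [ 0.2535 -0.0057  0.122 ] max [0.7187 0.0529 1.5567]
top base 1839 med [0.4945 0.0314 0.0113] min [ 0.2692 -0.0281  0.006 ] max [0.7953 0.1233 0.0179]
top tube 642 med [0.3436 0.0503 0.0835] min [ 0.2535 -0.0057  0.07  ] max [0.7187 0.0966 1.5567]
base ((524.9381103515625, 50.254940032958984), (149.6802215576172, 540.8624267578125), 89.05422973632812) [[253.3084 -20.1112]
 [794.0972 -29.0387]
 [796.5678 120.6211]
 [255.779  129.5486]]
side red 330 med [0.4905 0.0494 0.083 ] min [0.3811 0.0109 0.0151] max [0.5583 0.6638 0.8418]
side redhi 246 med [0.4834 0.0503 0.0839] min [0.3811 0.0278 0.0801] max [0.5406 0.6638 0.8418]
side blue 1474 med [0.5726 0.0721 0.0669] min [0.2977 0.0136 0.011 ] max [0.65   0.6638 0.8418]
side blue>.112 200 med [0.5864 0.0617 0.1155] min [0.3811 0.0136 0.1121] max [0.6322 0.6638 0.8418]
side blue .1-.112 249 med [0.5841 0.0559 0.1131] min [0.5111 0.0136 0.1008] max [0.6322 0.0773 0.117 ]
side grip 240 med [0.6889 0.0441 0.1396] min [0.3811 0.0248 0.1222] max [0.7157 0.6638 0.8418]
side base 2041 med [0.4958 0.0825 0.0116] min [ 0.2883 -0.014   0.006 ] max [0.7145 0.1676 0.018 ]
side tube 1157 med [0.3755 0.0631 0.0825] min [0.2931 0.015  0.07  ] max [0.7185 0.6638 0.8418]
```

View pics/crop_top.png

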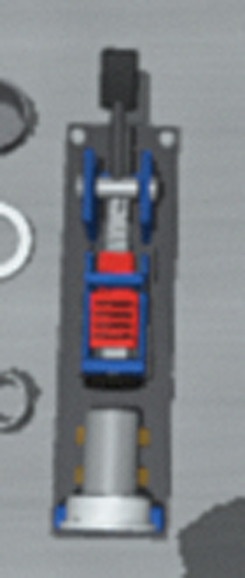

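View pics/crop_side.png

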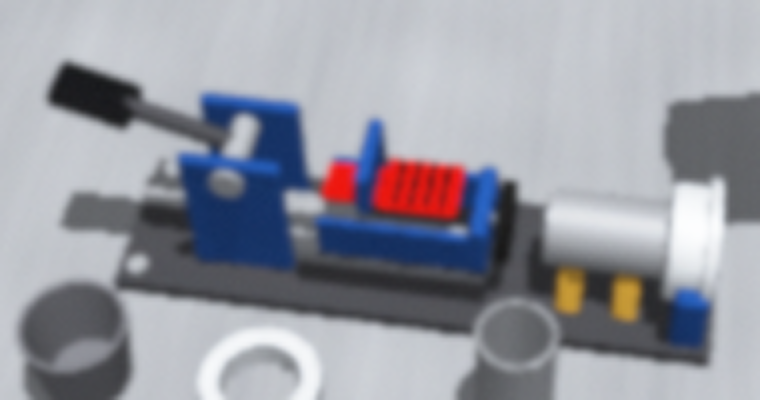

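```bash
cat > m.py <<'E'
from h import *
np.set_printoptions(precision=4,suppress=True)
p,d=load('top','a'); W=world('top',d); z=W[...,2]
h=cv2.cvtColor(p,cv2.COLOR_RGB2HSV)
roi=np.zeros(d.shape,bool); roi[105:260,280:325]=1
red=roi&((h[...,0]<8)|(h[...,0]>172))&(h[...,1]>150)&(h[...,2]>80)&(z>.075)&(z<.1)
blue=roi&(h[...,0]>100)&(h[...,0]<130)&(h[...,1]>130)
X0,Y0=np.median(W[red],0)[:2]
def rows(nm,m):
    for v in np.unique(np.where(m)[0]):
        X=W[v][m[v]]; print(nm,v,m[v].sum(),'x %.4f y %.4f..%.4f mid %.4f z %.4f'%(np.median(X[:,0]),X[:,1].min(),X[:,1].max(),(X[:,1].min()+X[:,1].max())/2,np.median(X[:,2])))
rows('grip',roi&(z>.122)&(z<.16)&(W[...,0]>.64))
rows('cheek',blue&(z>.11)&(z<.125)&(W[...,0]>.55))
rows('wall',blue&(z>.105)&(z<.125)&(W[...,0]<.55))
rows('red',red)
rows('tube',roi&(z>.07)&(z<.095)&(W[...,0]<.42)&(W[...,0]>.29))
E
python3 m.py
```

```text
grip 114 10 x 0.7171 y 0.0237..0.0519 mid 0.0378 z 0.1471
grip 115 11 x 0.7129 y 0.0206..0.0516 mid 0.0361 z 0.1498
grip 116 11 x 0.7101 y 0.0206..0.0517 mid 0.0362 z 0.1485
grip 117 11 x 0.7079 y 0.0207..0.0519 mid 0.0363 z 0.1453
grip 118 11 x 0.7048 y 0.0207..0.0518 mid 0.0362 z 0.1442
grip 119 11 x 0.7015 y 0.0208..0.0519 mid 0.0363 z 0.1454
grip 120 10 x 0.6991 y 0.0239..0.0521 mid 0.0380 z 0.1425
grip 121 10 x 0.6961 y 0.0240..0.0524 mid 0.0382 z 0.1414
grip 122 10 x 0.6932 y 0.0241..0.0522 mid 0.0382 z 0.1407
grip 123 10 x 0.6899 y 0.0239..0.0522 mid 0.0381 z 0.1406
grip 124 10 x 0.6871 y 0.0241..0.0524 mid 0.0382 z 0.1391
grip 125 10 x 0.6845 y 0.0242..0.0522 mid 0.0382 z 0.1371
grip 126 9 x 0.6819 y 0.0243..0.0523 mid 0.0383 z 0.1349
grip 127 10 x 0.6787 y 0.0244..0.0525 mid 0.0384 z 0.1347
grip 128 11 x 0.6759 y 0.0244..0.0560 mid 0.0402 z 0.1335
grip 129 11 x 0.6728 y 0.0244..0.0561 mid 0.0402 z 0.1323
grip 130 10 x 0.6697 y 0.0246..0.0529 mid 0.0387 z 0.1321
grip 131 9 x 0.6681 y 0.0247..0.0499 mid 0.0373 z 0.1271
grip 132 4 x 0.6638 y 0.0341..0.0437 mid 0.0389 z 0.1300
g
[... 4591 characters left out ...]
.0771
tube 240 13 x 0.3276 y 0.0330..0.0740 mid 0.0535 z 0.0814
tube 241 13 x 0.3246 y 0.0331..0.0775 mid 0.0553 z 0.0787
tube 242 18 x 0.3209 y 0.0205..0.0902 mid 0.0553 z 0.0868
tube 243 16 x 0.3180 y 0.0205..0.0864 mid 0.0535 z 0.0871
tube 244 18 x 0.3148 y 0.0205..0.0867 mid 0.0536 z 0.0894
tube 245 21 x 0.3117 y 0.0207..0.0865 mid 0.0536 z 0.0904
tube 246 14 x 0.3087 y 0.0206..0.0902 mid 0.0554 z 0.0838
tube 247 15 x 0.3055 y 0.0112..0.0867 mid 0.0490 z 0.0858
tube 248 18 x 0.3024 y 0.0207..0.0901 mid 0.0554 z 0.0868
tube 249 9 x 0.2997 y 0.0208..0.0966 mid 0.0587 z 0.0863
tube 250 12 x 0.2962 y 0.0145..0.0966 mid 0.0555 z 0.0837
tube 251 10 x 0.2928 y 0.0145..0.0430 mid 0.0287 z 0.0822
```

>>> apply_moves --steps '[{"tz":-0.4,"wz":-0.05,"grip":0},{"tz":-0.3,"wz":-0.05,"grip":0}]' --newtons 30

```text
$.steps[0]: bad value
```

```bash
cat > st.py <<'E'
from h import *
from scipy.spatial.transform import Rotation as Rn
np.set_printoptions(precision=4,suppress=True)
s=robot.get_state()
print('t',s['t'],'q',s['qpos'],'p',s['position'],'F',s['ft_force'],'T',s['ft_torque'],'g',s['grip_width'])
R=Rn.from_rotvec(s['tcp_rot']).as_matrix(); print('yaw',np.degrees(np.arctan2(R[1,0],R[0,0])),'z',R[:,2])
E
python3 st.py
```

```text
t 0.1 q [-1.338   0.1263 -0.0405  1.4054  0.      1.5708] p [ 0.121  -0.5105  0.2306] F [ 0.1696  0.2833 -0.8924] T [-0.023  -0.0211 -0.0128] g 0.08508082907721101
yaw -76.66504197245598 z [-0.0003  0.0014 -1.    ]
```

>>> apply_moves --steps '[{"tx":0,"ty":0,"tz":-0.4,"wx":0,"wy":0,"wz":-0.05,"grip":0},{"tx":0,"ty":0,"tz":-0.3,"wx":0,"wy":0,"wz":-0.05,"grip":0}]' --newtons 30

```text
t: 0.27
position: [0.1207, -0.5089, 0.3]
tcp_rot: [-2.647, 1.684, 0.007]
ft_force: [-0.1, -1.2, 1.2]
grip_width: 0.064
```

```bash
python3 st.py
```

```text
t 0.2667 q [-1.338   0.1387  0.1259  1.5643 -0.      1.3662] p [ 0.1207 -0.5089  0.3   ] F [-0.1384 -1.1966  1.2041] T [-0.1106 -0.028  -0.058 ] g 0.06399005593371958
yaw -64.93566976690231 z [-0.0015  0.0061 -1.    ]
```

>>> apply_moves --steps '[{"tx":-0.1266,"ty":-0.3748,"tz":0,"wx":0,"wy":0,"wz":0,"grip":0},{"tx":-0.1266,"ty":-0.3748,"tz":0,"wx":0,"wy":0,"wz":0,"grip":0},{"tx":-0.1266,"ty":-0.3748,"tz":0,"wx":0,"wy":0,"wz":0,"grip":0},{"tx":-0.1266,"ty":-0.3748,"tz":0,"wx":0,"wy":0,"wz":0,"grip":0},{"tx":-0.1266,"ty":-0.3748,"tz":0,"wx":0,"wy":0,"wz":0,"grip":0},{"tx":-0.1266,"ty":-0.3748,"tz":0,"wx":0,"wy":0,"wz":0,"grip":0},{"tx":-0.1266,"ty":-0.3748,"tz":0,"wx":0,"wy":0,"wz":0,"grip":0},{"tx":-0.1266,"ty":-0.3748,"tz":0,"wx":0,"wy":0,"wz":0,"grip":0},{"tx":-0.1266,"ty":-0.3748,"tz":0,"wx":0,"wy":0,"wz":0,"grip":0},{"tx":-0.1266,"ty":-0.3748,"tz":0,"wx":0,"wy":0,"wz":0,"grip":0}]'

```text
t: 1.1
position: [0.4092, -0.2369, 0.3011]
tcp_rot: [2.647, -1.693, -0.0]
ft_force: [0.5, -2.1, 0.0]
grip_width: -0.0004
```

```bash
python3 st.py
```

```text
t 1.1 q [-0.5249  0.0376  0.0168  1.5503 -0.0001  2.1839] p [ 0.4092 -0.2369  0.3011] F [ 0.4783 -2.0712  0.0434] T [-0.0365 -0.0294  0.0222] g -0.0003570983588115605
yaw -65.20087874817953 z [-0.0003  0.0001 -1.    ]
```

>>> apply_moves --steps '[{"tx":-0.1266,"ty":-0.3748,"tz":0,"wx":0,"wy":0,"wz":0,"grip":0},{"tx":-0.1266,"ty":-0.3748,"tz":0,"wx":0,"wy":0,"wz":0,"grip":0},{"tx":-0.1266,"ty":-0.3748,"tz":0,"wx":0,"wy":0,"wz":0,"grip":0},{"tx":-0.1266,"ty":-0.3748,"tz":0,"wx":0,"wy":0,"wz":0,"grip":0},{"tx":-0.1266,"ty":-0.3748,"tz":0,"wx":0,"wy":0,"wz":0,"grip":0},{"tx":-0.1266,"ty":-0.3748,"tz":0,"wx":0,"wy":0,"wz":0,"grip":0},{"tx":-0.1266,"ty":-0.3748,"tz":0,"wx":0,"wy":0,"wz":0,"grip":0},{"tx":-0.1266,"ty":-0.3748,"tz":0,"wx":0,"wy":0,"wz":0,"grip":0},{"tx":-0.1266,"ty":-0.3748,"tz":0,"wx":0,"wy":0,"wz":0,"grip":0},{"tx":-0.1266,"ty":-0.3748,"tz":0,"wx":0,"wy":0,"wz":0,"grip":0}]'

```text
t: 1.93
position: [0.6964, 0.035, 0.3008]
tcp_rot: [2.646, -1.692, -0.001]
ft_force: [1.1, -1.0, 0.4]
grip_width: 0.0001
```

>>> apply_moves --steps '[{"tx":0,"ty":0,"tz":0,"wx":0,"wy":0,"wz":-0.0605,"grip":0},{"tx":0,"ty":0,"tz":0,"wx":0,"wy":0,"wz":-0.0605,"grip":0},{"tx":0,"ty":0,"tz":0,"wx":0,"wy":0,"wz":-0.0605,"grip":0},{"tx":0,"ty":0,"tz":0,"wx":0,"wy":0,"wz":-0.0605,"grip":0},{"tx":0,"ty":0,"tz":0,"wx":0,"wy":0,"wz":-0.0605,"grip":0},{"tx":0,"ty":0,"tz":0,"wx":0,"wy":0,"wz":-0.0605,"grip":0},{"tx":0,"ty":0,"tz":0,"wx":0,"wy":0,"wz":-0.0605,"grip":0},{"tx":0,"ty":0,"tz":0,"wx":0,"wy":0,"wz":-0.0605,"grip":0},{"tx":0,"ty":0,"tz":0,"wx":0,"wy":0,"wz":-0.0605,"grip":0},{"tx":0,"ty":0,"tz":0,"wx":0,"wy":0,"wz":-0.0605,"grip":0},{"tx":0,"ty":0,"tz":0,"wx":0,"wy":0,"wz":-0.0605,"grip":0}]'

```text
t: 2.85
position: [0.6953, 0.0334, 0.3006]
tcp_rot: [-3.126, -0.312, 0.002]
ft_force: [-0.6, -0.6, -0.8]
grip_width: -0.0002
```

>>> apply_moves --steps '[{"tx":0,"ty":0,"tz":0,"wx":0,"wy":0,"wz":-0.0605,"grip":0},{"tx":0,"ty":0,"tz":0,"wx":0,"wy":0,"wz":-0.0605,"grip":0},{"tx":0,"ty":0,"tz":0,"wx":0,"wy":0,"wz":-0.0605,"grip":0},{"tx":0,"ty":0,"tz":0,"wx":0,"wy":0,"wz":-0.0605,"grip":0},{"tx":0,"ty":0,"tz":0,"wx":0,"wy":0,"wz":-0.0605,"grip":0},{"tx":0,"ty":0,"tz":0,"wx":0,"wy":0,"wz":-0.0605,"grip":0},{"tx":0,"ty":0,"tz":0,"wx":0,"wy":0,"wz":-0.0605,"grip":0},{"tx":0,"ty":0,"tz":0,"wx":0,"wy":0,"wz":-0.0605,"grip":0},{"tx":0,"ty":0,"tz":0,"wx":0,"wy":0,"wz":-0.0605,"grip":0},{"tx":0,"ty":0,"tz":0,"wx":0,"wy":0,"wz":-0.0605,"grip":0},{"tx":0,"ty":0,"tz":0,"wx":0,"wy":0,"wz":-0.0605,"grip":0}]'

```text
t: 3.77
position: [0.6953, 0.0334, 0.3006]
tcp_rot: [-2.266, -2.175, 0.001]
ft_force: [-0.2, 0.0, -0.3]
grip_width: -0.0003
```

```bash
python3 st.py
python3 - <<'E'
from h import *
p,d=snap('top','b'); cv2.imwrite('pics/b_crop.png',cv2.cvtColor(cv2.resize(p[60:270,230:400],None,fx=2.8,fy=2.8),cv2.COLOR_RGB2BGR))
E
```

```text
t 3.7667 q [ 0.048   0.51    0.6388  1.7007 -0.      0.0888] p [0.6953 0.0334 0.3006] F [-0.1907  0.0283 -0.3423] T [0.0003 0.0324 0.018 ] g -0.00034052436830072865
yaw 87.66273904689437 z [-0.0012 -0.0001 -1.    ]
```

View pics/b_crop.png

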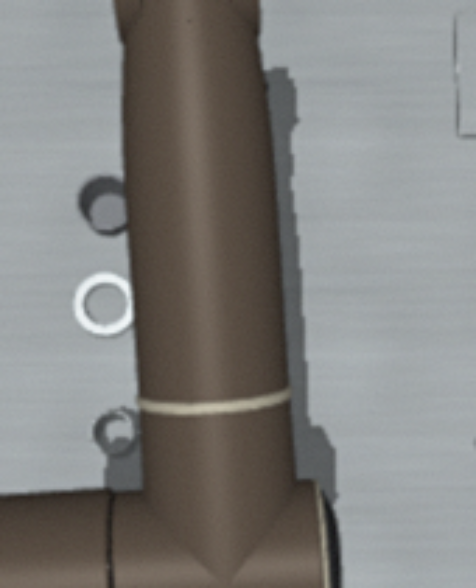

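>>> apply_moves --steps '[{"tx":0.045,"ty":-0.03,"tz":0.3,"wx":0,"wy":0,"wz":0,"grip":0},{"tx":0,"ty":0,"tz":0.4,"wx":0,"wy":0,"wz":0,"grip":0},{"tx":0,"ty":0,"tz":0.4,"wx":0,"wy":0,"wz":0,"grip":0},{"tx":0,"ty":0,"tz":0.3,"wx":0,"wy":0,"wz":0,"grip":0},{"tx":0,"ty":0,"tz":0,"wx":0,"wy":0,"wz":0,"grip":0}]'

```text
t: 4.23
position: [0.6885, 0.0378, 0.1527]
tcp_rot: [-2.269, -2.16, 0.016]
ft_force: [-0.6, 0.2, -1.2]
grip_width: 0.0002
```

```bash
python3 st.py
cat > side.py <<'E'
from h import *
import sys
t=sys.argv[1]
p,d=snap('side',t); cv2.imwrite(f'pics/{t}_crop.png',cv2.cvtColor(cv2.resize(p[150:280,200:400],None,fx=4,fy=4,interpolation=cv2.INTER_CUBIC),cv2.COLOR_RGB2BGR))
E
python3 side.py c
```

```text
t 4.2333 q [ 0.0549  0.4638  0.2401  1.3603 -0.      0.1041] p [0.6885 0.0378 0.1527] F [-0.5663  0.2192 -1.2124] T [-0.0214 -0.0126  0.0131] g 0.0001697273300403976
yaw 87.18440288442295 z [-0.0132 -0.0007 -0.9999]
```

View pics/c_crop.png

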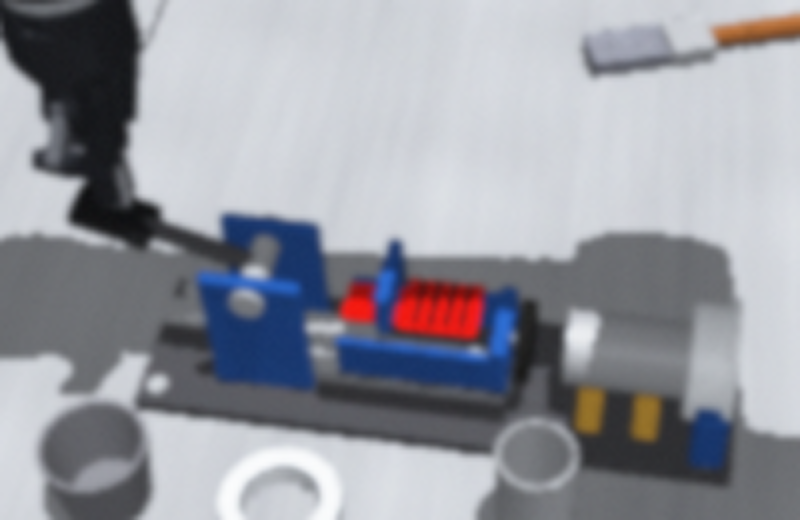

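>>> apply_moves --steps '[{"tx":0,"ty":0,"tz":0.04,"wx":0,"wy":0,"wz":0,"grip":0},{"tx":0,"ty":0,"tz":0,"wx":0,"wy":0,"wz":0,"grip":0}]'

```text
t: 4.45
position: [0.6939, 0.0381, 0.1596]
tcp_rot: [2.272, 2.166, 0.004]
ft_force: [0.1, -0.1, 0.1]
grip_width: 0.0003
```

```bash
python3 st.py
cat > jaw.py <<'E'
from h import *
import sys
C=camera_params('side'); K,R,t=C['K'],C['R'],np.array(C['t'])
def ray(u,v,z):
    r=R.T@np.array([(u-K[0,2])/K[0,0],(v-K[1,2])/K[1,1],1]); o=-R.T@t; return o+r*(z-o[2])/r[2]
def s_of(X): # clamp coordinate mm
    a=np.array([-.9991,.042]); return ((X[:2]-np.array([.5665,.0433]))@a)*1000
def jaw(p):
    f=p.astype(float); w=np.clip(f[...,0]-1.6*np.maximum(f[...,1],f[...,2]),0,None)/np.maximum(f[...,0],1)
    w[f[...,0]<60]=0; m=np.zeros_like(w); m[205:250,285:350]=1
    w=w*m
    # keep the big component (in front of the wall)
    n,l,st,c=cv2.connectedComponentsWithStats((w>.15).astype(np.uint8))
    k=1+np.argmax(st[1:,4]); mm=cv2.dilate((l==k).astype(np.uint8),np.ones((3,3)))
    ww=w*mm; v,u=np.mgrid[:400,:640]
    U=(u*ww).sum()/ww.sum();V=(v*ww).sum()/ww.sum()
    return U,V,s_of(ray(U,V,.084)),st[k,4]
def tube(p):
    # near end: brightness gradient along the ridge line of the tube (z=.083)
    g=cv2.cvtColor(p,cv2.COLOR_RGB2GRAY).astype(np.float32)
    S=np.arange(146,200,.5); out=np.zeros(len(S))
    for off in np.arange(0,13,1.):
      pts=[]
      for s in S:
        a=np.array([-.9991,.042]); b=np.array([.042,.9991]); XY=np.array([.5665,.0433])+a*s/1000+b*off/1000
        c=R@np.array([XY[0],XY[1],.058+np.sqrt(.025**2-(off/1000)**2)])+t
        pts.append((K[0,0]*c[0]/c[2]+K[0,2],K[1,1]*c[1]/c[2]+K[1,2]))
      P=np.array(pts,np.float32); out+=cv2.remap(g,P[:,0][None],P[:,1][None],cv2.INTER_CUBIC)[0]
    out=cv2.GaussianBlur(out[None],(0,0),3)[0]
    gr=np.gradient(out); i=np.argmax(gr); w=np.clip(gr[max(i-8,0):i+9],0,None); return (S[max(i-8,0):i+9]*w).sum()/w.sum(), gr[i]
if __name__=='__main__':
    for tag in sys.argv[1:]:
        p,d=load('side',tag); print(tag,'jaw u,v,s,n',np.round(jaw(p),2),'tube',np.round(tube(p),2))
E
python3 jaw.py a c
```

```text
t 4.45 q [0.0549 0.4592 0.2481 1.3564 0.     0.1025] p [0.6939 0.0381 0.1596] F [ 0.0933 -0.0727  0.1388] T [-0.017   0.0547  0.0199] g 0.0003423387500549977
yaw 87.27083518621714 z [ 0.0034  0.0002 -1.    ]
a jaw u,v,s,n [309.41 227.24  82.43 285.  ] tube [164.99  87.95]
c jaw u,v,s,n [309.51 227.28  82.73 284.  ] tube [164.45 143.88]
```

>>> apply_moves --steps '[{"tx":0,"ty":0,"tz":0.1,"wx":0,"wy":0,"wz":0,"grip":0},{"tx":0,"ty":0,"tz":0.05,"wx":0,"wy":0,"wz":0,"grip":0},{"tx":0,"ty":0,"tz":0,"wx":0,"wy":0,"wz":0,"grip":0}]'

```text
t: 4.7
position: [0.6928, 0.0381, 0.1421]
tcp_rot: [2.273, 2.168, 0.001]
ft_force: [-0.1, 0.7, 0.6]
grip_width: -0.0003
```

>>> apply_moves --steps '[{"tx":0,"ty":0.02,"tz":0.1,"wx":0,"wy":0,"wz":0,"grip":0},{"tx":0,"ty":0,"tz":0,"wx":0,"wy":0,"wz":0,"grip":0}]'

```text
t: 4.87
position: [0.6947, 0.0379, 0.1309]
tcp_rot: [-2.273, -2.168, 0.001]
ft_force: [0.6, 0.1, 1.6]
grip_width: 0.0001
```

```bash
python3 st.py; python3 side.py d; python3 jaw.py d
```

```text
t 4.8667 q [ 0.0545  0.4683  0.1994  1.3025 -0.      0.1015] p [0.6947 0.0379 0.1309] F [0.5766 0.1312 1.5949] T [ 0.0001 -0.1114 -0.0389] g 0.0001222749684826117
yaw 87.31046792876721 z [-0.0006 -0.     -1.    ]
d jaw u,v,s,n [309.51 227.28  82.71 285.  ] tube [164.44 144.24]
```

View pics/d_crop.png

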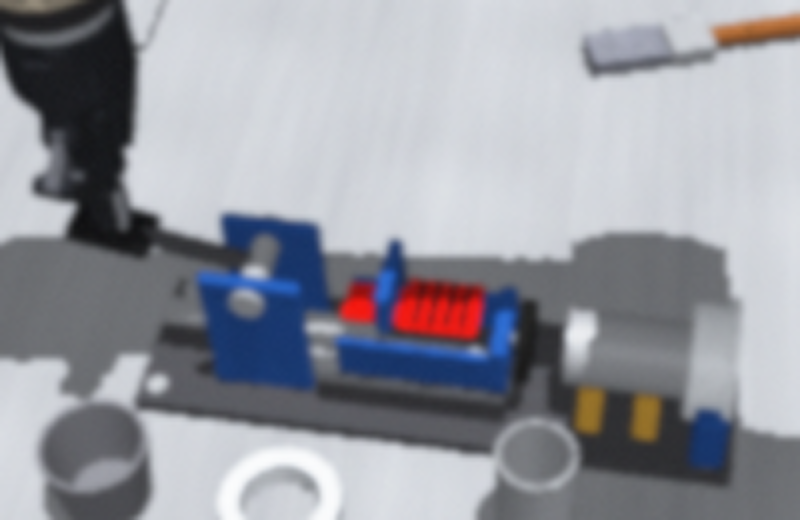

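>>> apply_moves --steps '[{"tx":0,"ty":0.02,"tz":0.1,"wx":0,"wy":0,"wz":0,"grip":0},{"tx":0,"ty":0,"tz":0,"wx":0,"wy":0,"wz":0,"grip":0}]'

```text
t: 5.08
position: [0.6966, 0.0378, 0.1209]
tcp_rot: [-2.273, -2.168, 0.001]
ft_force: [1.8, -0.6, 1.8]
grip_width: 0.0002
```

```bash
python3 side.py e; python3 jaw.py e;python3 st.py
```

```text
e jaw u,v,s,n [310.68 227.32  85.73 282.  ] tube [164.44 143.91]
t 5.1333 q [0.0543 0.4741 0.1873 1.2848 0.0001 0.1011] p [0.6965 0.0379 0.1214] F [ 0.3186 -0.3409  1.3525] T [ 0.0499 -0.0403  0.0475] g -5.07730101844345e-05
yaw 87.31499296192536 z [-0.0008  0.     -1.    ]
```

>>> apply_moves --steps '[{"tx":0,"ty":0.01,"tz":0.1,"wx":0,"wy":0,"wz":0,"grip":0},{"tx":0,"ty":0,"tz":0,"wx":0,"wy":0,"wz":0,"grip":0}]'

```text
t: 5.3
position: [0.6975, 0.0378, 0.1112]
tcp_rot: [-2.273, -2.169, 0.001]
ft_force: [0.8, -0.5, 1.8]
grip_width: -0.0001
```

```bash
python3 side.py f; python3 jaw.py f;python3 st.py
```

```text
f jaw u,v,s,n [312.09 227.57  89.44 283.  ] tube [164.42 144.02]
t 5.35 q [ 0.0541  0.4782  0.1723  1.2655 -0.      0.101 ] p [0.6975 0.0378 0.1117] F [-0.0705  0.1241  1.2237] T [ 0.021  -0.0525  0.0035] g -0.0002102022753608558
yaw 87.31734993767289 z [-0.0006 -0.0001 -1.    ]
```

>>> apply_moves --steps '[{"tx":0,"ty":0,"tz":0.1,"wx":0,"wy":0,"wz":0,"grip":0},{"tx":0,"ty":0,"tz":0,"wx":0,"wy":0,"wz":0,"grip":0}]'

```text
t: 5.52
position: [0.6978, 0.0378, 0.1017]
tcp_rot: [2.273, 2.169, 0.0]
ft_force: [3.4, 0.1, 3.1]
grip_width: -0.0
```

```bash
python3 side.py g; python3 jaw.py g;python3 st.py
```

```text
g jaw u,v,s,n [313.63 227.84  93.5  286.  ] tube [164.38 145.79]
t 5.5667 q [ 0.0542  0.4806  0.1552  1.245  -0.0001  0.101 ] p [0.6978 0.0378 0.1023] F [0.3939 0.2682 2.1964] T [ 0.0188 -0.1923  0.0356] g 0.00015802485237143715
yaw 87.31898307121351 z [ 0.0004 -0.     -1.    ]
```

>>> apply_moves --steps '[{"tx":0,"ty":0,"tz":-0.15,"wx":0,"wy":0,"wz":0,"grip":0},{"tx":0,"ty":-0.02,"tz":-0.15,"wx":0,"wy":0,"wz":0,"grip":0},{"tx":0,"ty":-0.03,"tz":-0.15,"wx":0,"wy":0,"wz":0,"grip":0},{"tx":0,"ty":0,"tz":0,"wx":0,"wy":0,"wz":0,"grip":0}]'

```text
t: 5.9
position: [0.6934, 0.0382, 0.1508]
tcp_rot: [2.271, 2.167, 0.005]
ft_force: [-0.0, 0.3, 1.4]
grip_width: -0.0002
```

```bash
python3 side.py i; python3 jaw.py i;python3 st.py
```

```text
i jaw u,v,s,n [313.56 227.77  93.31 285.  ] tube [164.41 143.85]
t 5.95 q [0.0549 0.4595 0.2258 1.3342 0.     0.1017] p [0.6933 0.0381 0.1491] F [0.7994 0.486  0.4575] T [ 0.0095 -0.0255 -0.0078] g 0.0001992397503934304
yaw 87.32240479261739 z [ 0.0029  0.0002 -1.    ]
```

View pics/i_crop.png

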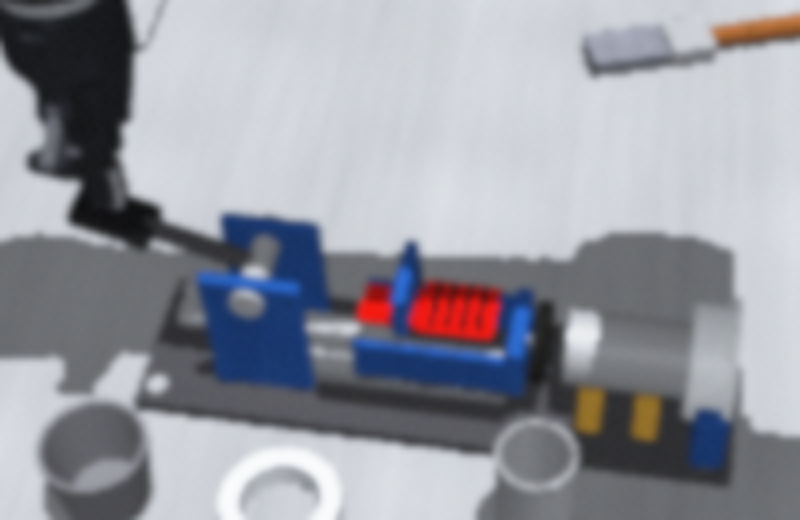

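>>> apply_moves --steps '[{"tx":0,"ty":0.02,"tz":0.15,"wx":0,"wy":0,"wz":0,"grip":0},{"tx":0,"ty":0.02,"tz":0.1,"wx":0,"wy":0,"wz":0,"grip":0},{"tx":0,"ty":0.01,"tz":0.1,"wx":0,"wy":0,"wz":0,"grip":0},{"tx":0,"ty":0,"tz":0.1,"wx":0,"wy":0,"wz":0,"grip":0},{"tx":0,"ty":0,"tz":0,"wx":0,"wy":0,"wz":0,"grip":0}]'

```text
t: 6.37
position: [0.6973, 0.0378, 0.0994]
tcp_rot: [-2.272, -2.168, 0.003]
ft_force: [1.8, -0.2, 2.7]
grip_width: -0.0003
```

```bash
python3 side.py j; python3 jaw.py j;python3 st.py
```

```text
j jaw u,v,s,n [317.82 228.43 104.46 289.  ] tube [164.4  165.67]
t 6.4167 q [0.0541 0.4822 0.1533 1.2445 0.     0.101 ] p [0.697  0.0378 0.1003] F [1.3374 0.8287 2.416 ] T [-0.0178 -0.3414  0.0159] g 0.00033496074726523274
yaw 87.31652009495323 z [-0.0026 -0.0001 -1.    ]
```

View pics/j_crop.png

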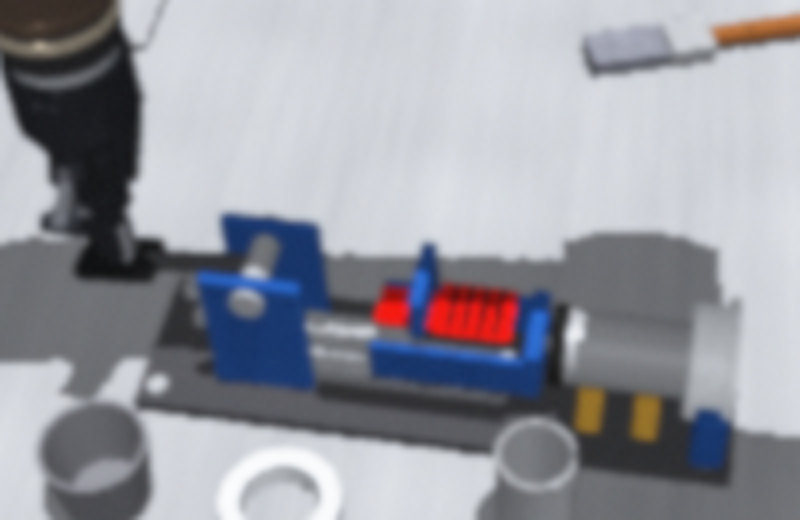

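>>> apply_moves --steps '[{"tx":0,"ty":0,"tz":-0.15,"wx":0,"wy":0,"wz":0,"grip":0},{"tx":0,"ty":-0.02,"tz":-0.15,"wx":0,"wy":0,"wz":0,"grip":0},{"tx":0,"ty":-0.03,"tz":-0.15,"wx":0,"wy":0,"wz":0,"grip":0},{"tx":0,"ty":0,"tz":0,"wx":0,"wy":0,"wz":0,"grip":0},{"tx":0,"ty":0.02,"tz":0.1,"wx":0,"wy":0,"wz":0,"grip":0},{"tx":0,"ty":0.02,"tz":0.1,"wx":0,"wy":0,"wz":0,"grip":0},{"tx":0,"ty":0.01,"tz":0.07,"wx":0,"wy":0,"wz":0,"grip":0},{"tx":0,"ty":0,"tz":0,"wx":0,"wy":0,"wz":0,"grip":0}]'

```text
t: 7.08
position: [0.6972, 0.0378, 0.117]
tcp_rot: [-2.272, -2.168, 0.003]
ft_force: [1.9, 0.0, 3.1]
grip_width: 0.0
```

```bash
python3 side.py k; python3 jaw.py k;python3 st.py
```

```text
k jaw u,v,s,n [318.84 228.38 107.02 288.  ] tube [164.42 164.26]
t 7.1333 q [ 0.0541  0.4777  0.1852  1.2813 -0.      0.1009] p [0.697  0.0378 0.1179] F [ 0.856  -0.0165  2.5196] T [-0.0688 -0.215  -0.0028] g 3.438167381749256e-05
yaw 87.31854270495741 z [-0.003  -0.0002 -1.    ]
```

>>> apply_moves --steps '[{"tx":0,"ty":0,"tz":0.06,"wx":0,"wy":0,"wz":0,"grip":0},{"tx":0,"ty":0,"tz":0,"wx":0,"wy":0,"wz":0,"grip":0}]'

```text
t: 7.3
position: [0.6976, 0.0377, 0.1136]
tcp_rot: [-2.273, -2.169, 0.001]
ft_force: [1.6, 0.5, 4.8]
grip_width: -0.0001
```

```bash
python3 side.py l; python3 jaw.py l;python3 st.py
```

```text
l jaw u,v,s,n [319.28 228.67 108.29 286.  ] tube [165.53 163.42]
t 7.35 q [ 0.0541  0.4774  0.176   1.2697 -0.0001  0.101 ] p [0.6975 0.0378 0.1139] F [0.3004 0.2357 4.4392] T [-0.0543 -0.2654  0.0357] g -0.00010116539876786898
yaw 87.31698941588405 z [-0.0004 -0.0001 -1.    ]
```

>>> apply_moves --steps '[{"tx":0,"ty":0,"tz":0.06,"wx":0,"wy":0,"wz":0,"grip":0},{"tx":0,"ty":0,"tz":0,"wx":0,"wy":0,"wz":0,"grip":0}]'

```text
t: 7.52
position: [0.698, 0.0377, 0.1082]
tcp_rot: [2.272, 2.168, 0.001]
ft_force: [2.8, -0.6, 4.5]
grip_width: -0.0002
```

```bash
python3 side.py m; python3 jaw.py m;python3 st.py
```

```text
m jaw u,v,s,n [320.13 228.51 110.37 285.  ] tube [167.52 160.32]
t 7.5667 q [ 0.0541  0.4786  0.1657  1.257  -0.0002  0.101 ] p [0.6979 0.0377 0.1084] F [1.9019 0.1663 5.6238] T [-0.1002 -0.4541  0.0028] g 9.053457326958267e-05
yaw 87.31363307678551 z [ 0.0009 -0.0001 -1.    ]
```

View pics/m_crop.png

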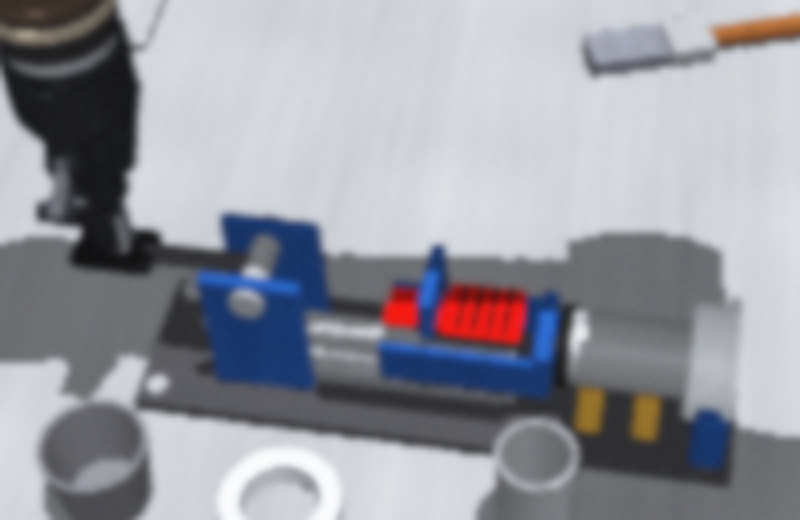

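>>> apply_moves --steps '[{"tx":0,"ty":0,"tz":0.07,"wx":0,"wy":0,"wz":0,"grip":0},{"tx":0,"ty":0,"tz":0.07,"wx":0,"wy":0,"wz":0,"grip":0},{"tx":0,"ty":0,"tz":0,"wx":0,"wy":0,"wz":0,"grip":0}]'

```text
t: 7.82
position: [0.6977, 0.0378, 0.0939]
tcp_rot: [2.273, 2.169, 0.0]
ft_force: [1.0, 0.1, 7.1]
grip_width: 0.0
```

```bash
python3 side.py n; python3 jaw.py n;python3 st.py
```

```text
n jaw u,v,s,n [322.37 229.26 116.41 289.  ] tube [173.96  68.71]
t 7.8667 q [ 0.0541  0.4828  0.141   1.2285 -0.0001  0.1009] p [0.6977 0.0377 0.0943] F [ 1.5375 -0.4458  5.5396] T [-0.0114 -0.2387 -0.006 ] g 0.0001848438365697597
yaw 87.3156417592079 z [ 0.0004 -0.0001 -1.    ]
```

>>> apply_moves --steps '[{"tx":0,"ty":0,"tz":-0.15,"wx":0,"wy":0,"wz":0,"grip":0},{"tx":0,"ty":-0.02,"tz":-0.15,"wx":0,"wy":0,"wz":0,"grip":0},{"tx":0,"ty":-0.03,"tz":-0.17,"wx":0,"wy":0,"wz":0,"grip":0},{"tx":0,"ty":0,"tz":0,"wx":0,"wy":0,"wz":0,"grip":0}]'

```text
t: 8.2
position: [0.6928, 0.0381, 0.1439]
tcp_rot: [2.272, 2.168, 0.003]
ft_force: [0.4, 0.1, 2.5]
grip_width: -0.0002
```

```bash
python3 side.py o; python3 jaw.py o;python3 st.py
```

```text
o jaw u,v,s,n [321.79 228.82 114.71 291.  ] tube [173.54 166.85]
t 8.25 q [0.0549 0.4606 0.213  1.3215 0.     0.1017] p [0.6929 0.0381 0.1425] F [1.6518 0.7317 1.7898] T [-0.0162 -0.203  -0.0089] g -0.00021228621261843705
yaw 87.32004005276568 z [ 0.0017  0.0001 -1.    ]
```

>>> apply_moves --steps '[{"tx":0,"ty":0.02,"tz":0.1,"wx":0,"wy":0,"wz":0,"grip":0},{"tx":0,"ty":0.02,"tz":0.1,"wx":0,"wy":0,"wz":0,"grip":0},{"tx":0,"ty":0.01,"tz":0.1,"wx":0,"wy":0,"wz":0,"grip":0},{"tx":0,"ty":0,"tz":0.05,"wx":0,"wy":0,"wz":0,"grip":0},{"tx":0,"ty":0,"tz":0,"wx":0,"wy":0,"wz":0,"grip":0}]'

```text
t: 8.67
position: [0.6984, 0.0378, 0.1039]
tcp_rot: [2.273, 2.169, 0.0]
ft_force: [4.1, 0.3, 5.5]
grip_width: -0.0003
```

```bash
python3 side.py p; python3 jaw.py p;python3 st.py
```

```text
p jaw u,v,s,n [324.68 229.33 122.27 290.  ] tube [180.14  78.12]
t 8.7167 q [ 0.0541  0.481   0.1605  1.2499 -0.0001  0.101 ] p [0.6983 0.0378 0.1044] F [ 3.8005 -0.1594  5.5934] T [-0.0474 -0.766  -0.0155] g -0.00022693311641318545
yaw 87.3144140633248 z [ 0.0003 -0.     -1.    ]
```

View pics/p_crop.png

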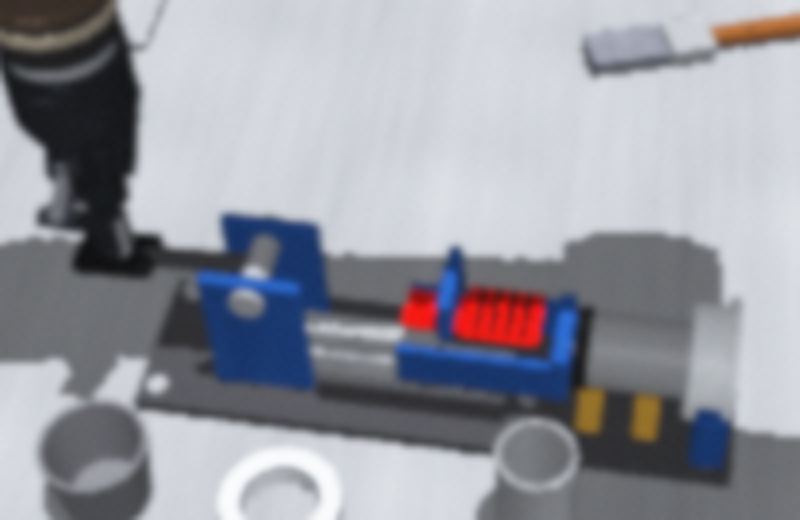

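>>> apply_moves --steps '[{"tx":0,"ty":0,"tz":0.06,"wx":0,"wy":0,"wz":0,"grip":0},{"tx":0,"ty":0,"tz":0,"wx":0,"wy":0,"wz":0,"grip":0}]'

```text
t: 8.88
position: [0.6983, 0.0378, 0.0986]
tcp_rot: [2.273, 2.168, 0.001]
ft_force: [3.6, -0.1, 5.8]
grip_width: 0.0001
```

```bash
python3 side.py q; python3 jaw.py q;python3 st.py
```

```text
q jaw u,v,s,n [325.44 229.09 124.08 290.  ] tube [180.63  78.78]
t 8.9333 q [ 0.0541  0.4823  0.1503  1.2382 -0.      0.101 ] p [0.6983 0.0378 0.0988] F [ 2.6978 -0.5198  6.4253] T [ 0.0102 -0.627  -0.0277] g -0.0003280750827453765
yaw 87.31542351054395 z [ 0.0006  0.     -1.    ]
```

>>> apply_moves --steps '[{"tx":0,"ty":0,"tz":0.04,"wx":0,"wy":0,"wz":0,"grip":0},{"tx":0,"ty":0,"tz":0,"wx":0,"wy":0,"wz":0,"grip":0}]'

```text
t: 9.1
position: [0.6982, 0.0378, 0.0953]
tcp_rot: [2.272, 2.168, 0.001]
ft_force: [1.4, 0.4, 10.0]
grip_width: 0.0001
```

```bash
python3 side.py r; python3 jaw.py r;python3 st.py
```

```text
r jaw u,v,s,n [325.82 229.37 125.18 290.  ] tube [180.66  79.52]
t 9.15 q [ 0.0541  0.4829  0.144   1.2309 -0.      0.1009] p [0.6982 0.0378 0.0956] F [ 2.1447 -0.4427  9.8512] T [-0.0001 -0.2207  0.0139] g -0.00022096672736478555
yaw 87.31719333964682 z [ 0.001  0.    -1.   ]
```

>>> apply_moves --steps '[{"tx":0,"ty":0,"tz":0.02,"wx":0,"wy":0,"wz":0,"grip":0},{"tx":0,"ty":0,"tz":0,"wx":0,"wy":0,"wz":0,"grip":0}]'

```text
t: 9.32
position: [0.6981, 0.0378, 0.094]
tcp_rot: [2.272, 2.168, 0.002]
ft_force: [-0.2, 0.3, 11.8]
grip_width: 0.0002
```

```bash
python3 side.py s; python3 jaw.py s;python3 st.py
```

```text
s jaw u,v,s,n [325.97 229.47 125.59 292.  ] tube [180.68  77.62]
t 9.3667 q [0.0541 0.483  0.1409 1.2274 0.     0.101 ] p [0.6981 0.0378 0.0941] F [ 0.5934 -0.7437 11.2837] T [-0.0045  0.0103  0.028 ] g -2.7472133248969927e-05
yaw 87.31676721091809 z [ 0.0012  0.0001 -1.    ]
```

View pics/s_crop.png

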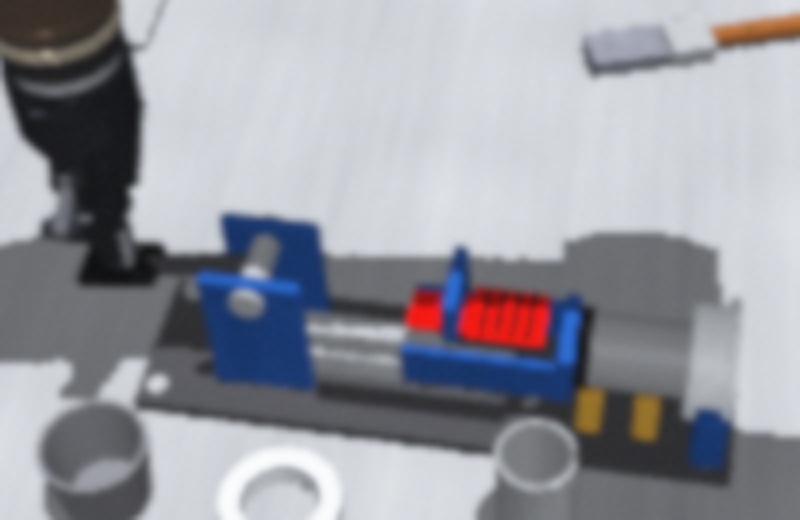

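>>> apply_moves --steps '[{"tx":0,"ty":0,"tz":-0.15,"wx":0,"wy":0,"wz":0,"grip":0},{"tx":0,"ty":-0.02,"tz":-0.15,"wx":0,"wy":0,"wz":0,"grip":0},{"tx":0,"ty":-0.03,"tz":-0.2,"wx":0,"wy":0,"wz":0,"grip":0},{"tx":0,"ty":0,"tz":0,"wx":0,"wy":0,"wz":0,"grip":0},{"tx":0,"ty":0,"tz":0,"wx":0,"wy":0,"wz":0,"grip":0}]'

```text
t: 9.78
position: [0.6926, 0.038, 0.143]
tcp_rot: [-2.272, -2.169, 0.001]
ft_force: [0.8, 0.1, 1.7]
grip_width: 0.0002
```

```bash
python3 side.py u; python3 jaw.py u;python3 st.py
```

```text
u jaw u,v,s,n [325.38 228.98 123.87 293.  ] tube [179.02 108.85]
t 9.8333 q [0.0548 0.4626 0.2156 1.3256 0.     0.1017] p [0.6923 0.038  0.1423] F [ 0.4973 -0.571   1.7778] T [ 0.0521 -0.1136  0.0362] g -0.00020665319613678265
yaw 87.3177923564555 z [-0.0018 -0.0001 -1.    ]
```

View pics/u_crop.png

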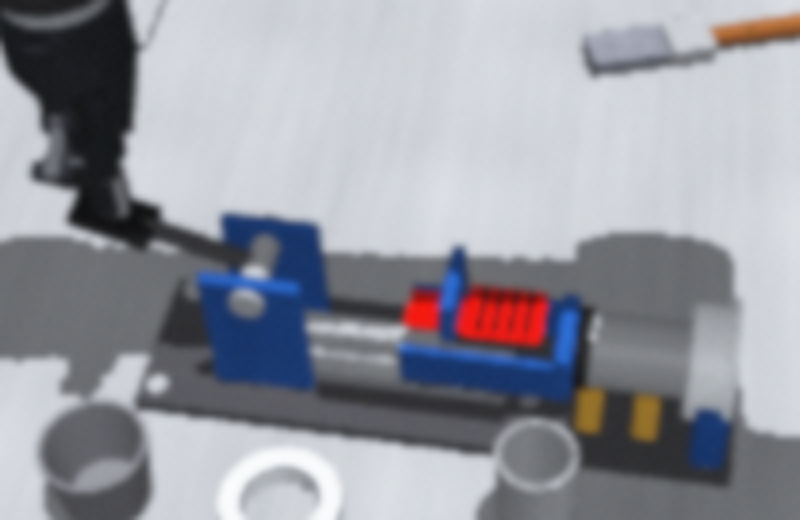

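>>> apply_moves --steps '[{"tx":0,"ty":0,"tz":-0.4,"wx":0,"wy":0,"wz":0,"grip":0},{"tx":0,"ty":0,"tz":-0.4,"wx":0,"wy":0,"wz":0,"grip":0},{"tx":-0.2,"ty":0,"tz":-0.3,"wx":0,"wy":0,"wz":0,"grip":0},{"tx":-0.4,"ty":0,"tz":0,"wx":0,"wy":0,"wz":0,"grip":0},{"tx":-0.4,"ty":0,"tz":0,"wx":0,"wy":0,"wz":0,"grip":0},{"tx":-0.4,"ty":-0.1,"tz":0,"wx":0,"wy":0,"wz":0,"grip":0},{"tx":-0.4,"ty":-0.1,"tz":0,"wx":0,"wy":0,"wz":0,"grip":0},{"tx":-0.4,"ty":-0.2,"tz":0,"wx":0,"wy":0,"wz":0,"grip":0},{"tx":-0.4,"ty":-0.2,"tz":0,"wx":0,"wy":0,"wz":0,"grip":0},{"tx":-0.4,"ty":-0.3,"tz":0,"wx":0,"wy":0,"wz":0,"grip":0},{"tx":-0.4,"ty":-0.3,"tz":0,"wx":0,"wy":0,"wz":0,"grip":0},{"tx":-0.4,"ty":-0.3,"tz":0,"wx":0,"wy":0,"wz":0,"grip":0},{"tx":0,"ty":0,"tz":0,"wx":0,"wy":0,"wz":0,"grip":0}]'

```text
t: 10.92
position: [0.5391, -0.3148, 0.2521]
tcp_rot: [-2.278, -2.159, 0.006]
ft_force: [0.7, 0.7, 0.4]
grip_width: 0.0
```

```bash
python3 st.py; python3 side.py v; python3 jaw.py v
python3 - <<'E'
from h import *
p,d=snap('top','v'); q,_=load('top','a')
f=lambda x:cv2.resize(x[100:260,265:345],None,fx=3.6,fy=3.6,interpolation=cv2.INTER_CUBIC)
cv2.imwrite('pics/v_top2.png',cv2.cvtColor(np.hstack([f(q),f(p)]),cv2.COLOR_RGB2BGR))
E
```

```text
t 10.9167 q [-0.5273  0.3264  0.2585  1.5068 -0.0026 -0.4736] p [ 0.5391 -0.3148  0.2521] F [0.7066 0.7053 0.4132] T [-0.0128 -0.0008 -0.0088] g 3.353128329374269e-05
yaw 86.92015300573365 z [-0.0047 -0.0002 -1.    ]
v jaw u,v,s,n [325.23 228.96 123.48 291.  ] tube [179.73 155.62]
```

View pics/v_top2.png

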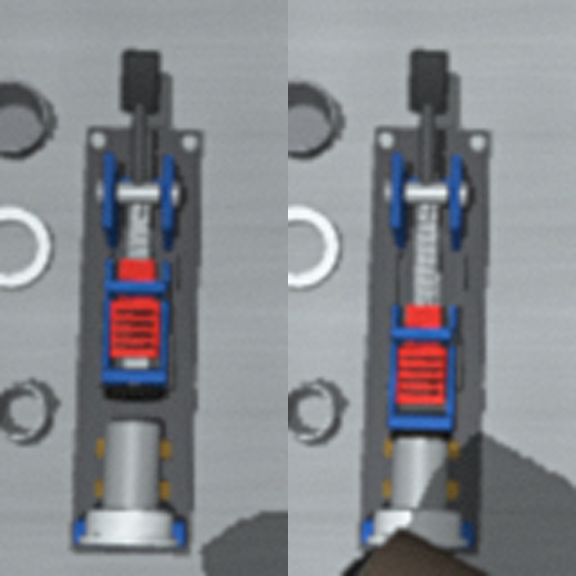

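View pics/v_crop.png

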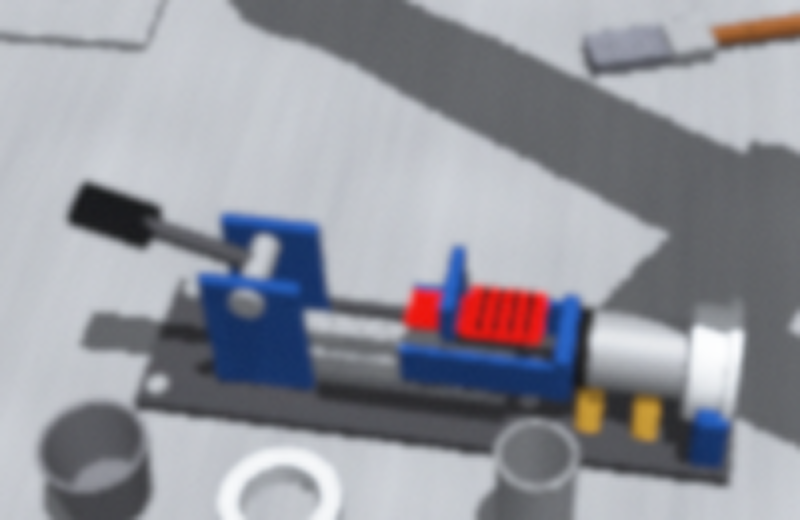

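```bash
cat > prof.py <<'E'
from h import *
import sys
def sampler(n,p):
    C=camera_params(n);K,R,t=C['K'],C['R'],np.array(C['t'])
    f=p.astype(np.float32)
    def g(S,offs,z):
        out=0
        for o in offs:
            a=np.array([-.9991,.042]);b=np.array([.042,.9991])
            XY=np.array([.5665,.0433])+np.outer(S,a)/1000+b*o/1000
            X=np.c_[XY,np.full(len(S),z)]@R.T+t
            u=(K[0,0]*X[:,0]/X[:,2]+K[0,2]).astype(np.float32);v=(K[1,1]*X[:,1]/X[:,2]+K[1,2]).astype(np.float32)
            out=out+cv2.remap(f,u[None],v[None],cv2.INTER_LINEAR)[0]
        return out/len(offs)
    return g
def edges(S,y,thr):
    # half-level crossings
    lo,hi=np.percentile(y,5),np.percentile(y,97); m=(lo+hi)/2; r=[]
    for i in range(len(y)-1):
        if (y[i]-m)*(y[i+1]-m)<0: r.append(('+' if y[i+1]>y[i] else '-')+'%.1f'%(S[i]+(m-y[i])/(y[i+1]-y[i])*(S[i+1]-S[i])))
    return r
if __name__=='__main__':
  for tag in('a','v'):
    for n in('top','side'):
        p,_=load(n,tag); g=sampler(n,p); S=np.arange(-100,260,.5)
        bl=lambda c:c[:,2]-np.maximum(c[:,0],c[:,1]); rd=lambda c:c[:,0]-np.maximum(c[:,2],c[:,1])
        def E(nm,fn,S,offs,z): print(tag,n,nm,edges(S,fn(g(S,offs,z)),0))
        E('cheek+ z118',bl,np.arange(-95,30,.5),[27,29,31],.118)
        E('cheek- z118',bl,np.arange(-95,30,.5),[-27,-29,-31],.118)
        w=82.4 if tag=='a' else 123.5
        E('wall z115',bl,np.arange(w-60,w-10,.5),np.arange(-20,21,4),.115)
        E('red z85',rd,np.arange(w-60,w+45,.5),np.arange(-14,15,4),.085)
        E('plate z78',bl,np.arange(w+5,w+60,.5),np.arange(-22,23,4),.078)
        for z,o in((.083,[-2,0,2]),):
            E('tube z83',lambda c:c.mean(1),np.arange(w+50,w+105,.5) if tag=='a' else np.arange(w+40,w+80,.5),o,z)
        E('base z12 L',lambda c:c.mean(1),np.arange(-190,-60,.5),[-48,-45] if n=='top' else [45,48],.012)
E
python3 prof.py
```

```text
a top cheek+ z118 ['+-67.9', '-0.1']
a top cheek- z118 ['+-67.0', '-14.7', '+29.1']
a top wall z115 ['-25.8', '+44.2', '-59.9']
a top red z85 ['-39.9', '+53.3', '-111.0']
a top plate z78 ['+108.9']
a top tube z83 ['+164.2']
a top base z12 L ['--120.0', '+-113.7', '--101.5']
a side cheek+ z118 ['+-65.7', '-13.6']
a side cheek- z118 ['+-66.4', '--2.3']
a side wall z115 ['+43.4', '-59.9']
a side red z85 ['-39.4', '+53.5', '-110.6']
a side plate z78 ['+109.3']
a side tube z83 ['+145.9']
a side base z12 L ['--119.2']
v top cheek+ z118 ['+-67.7', '--0.3']
v top cheek- z118 ['+-67.1', '-15.2']
v top wall z115 ['-66.2', '+85.6', '-100.3']
v top red z85 ['-82.0', '+94.6', '-152.9']
v top plate z78 ['+150.7']
v top tube z83 ['+179.8']
v top base z12 L ['--120.1', '+-113.7', '--101.6']
v side cheek+ z118 ['+-65.6', '-13.7']
v side cheek- z118 ['+-66.4', '--2.1']
v side wall z115 ['+84.6', '-99.9']
v side red z85 ['-82.0', '+94.9', '-151.7']
v side plate z78 ['+150.8']
v side tube z83 ['+180.6']
v side base z12 L ['--119.2']
```

```bash
python3 - <<'E'
from h import *
from prof import sampler
for tag,n in(('a','side'),('v','side'),('a','top'),('v','top')):
    p,_=load(n,tag); g=sampler(n,p)
    for off in((5,.0825),(12,.080),(18,.0753)) if n=='side' else ((-6,.082),(0,.083)):
        S=np.arange(140,276,2.); c=g(S,[off[0]],off[1]).mean(1)
        print(tag,n,off,' '.join('%d:%d'%(s,x) for s,x in zip(S,c)))
E
python3 - <<'E'
import sys; sys.path.insert(0,'.')
import os; os.chdir('.')
from h import *
for t in('a','v'):
    p,_=load('side',t); c=cv2.resize(p[205:275,325:400] if t=='v' else p[205:275,325:400],None,fx=7,fy=7,interpolation=cv2.INTER_NEAREST); cv2.imwrite(f'pics/z_{t}.png',cv2.cvtColor(c,cv2.COLOR_RGB2BGR))
a,b=[cv2.imread(f'pics/z_{t}.png') for t in 'av']; cv2.imwrite('pics/z2.png',np.hstack([a,b])[:, :800*2:1][:,::1] if 0 else cv2.resize(np.hstack([a,b]),(800,373)))
E
```

```text
a side (5, 0.0825) 140:35 142:42 144:56 146:80 148:98 150:109 152:114 154:117 156:119 158:121 160:125 162:134 164:156 166:184 168:206 170:218 172:222 174:223 176:223 178:223 180:223 182:224 184:224 186:224 188:224 190:224 192:224 194:224 196:225 198:224 200:224 202:224 204:224 206:224 208:224 210:223 212:224 214:224 216:224 218:223 220:223 222:223 224:222 226:222 228:222 230:222 232:222 234:222 236:221 238:216 240:204 242:199 244:214 246:237 248:250 250:252 252:252 254:253 256:253 258:253 260:253 262:253 264:251 266:249 268:246 270:249 272:248 274:239
a side (12, 0.08) 140:33 142:34 144:45 146:60 148:74 150:83 152:86 154:87 156:87 158:88 160:90 162:106 164:139 166:176 168:207 170:217 172:220 174:220 176:220 178:221 180:222 182:222 184:222 186:222 188:222 190:222 192:222 194:222 196:222 198:223 200:223 202:223 204:223 206:223 208:223 210:223 212:223 214:223 216:223 218:223 220:224 222:224 224:224 226:224 228:224 230:224 232:224 234:224 236:224 238:220 240:210 242:205 244:212 246:236 248:245 250:249 252:250 254:251 256:251 258:251 260:252 262:251 264:249 266:246 268:243 270:244 272:242
[... 3683 characters left out ...]
105 236:99 238:95 240:97 242:105 244:125 246:138 248:142 250:141 252:140 254:140 256:140 258:141 260:143 262:139 264:130 266:102 268:73 270:45 272:42 274:44
v top (0, 0.083) 140:91 142:100 144:116 146:120 148:117 150:102 152:92 154:83 156:69 158:67 160:76 162:96 164:113 166:118 168:114 170:102 172:70 174:48 176:33 178:83 180:135 182:192 184:207 186:210 188:206 190:202 192:200 194:200 196:201 198:202 200:202 202:201 204:201 206:202 208:202 210:201 212:201 214:201 216:200 218:201 220:202 222:201 224:201 226:202 228:201 230:199 232:195 234:187 236:175 238:163 240:147 242:123 244:126 246:133 248:139 250:141 252:141 254:141 256:142 258:142 260:136 262:120 264:92 266:64 268:44 270:40 272:43 274:48
```

View pics/z2.png

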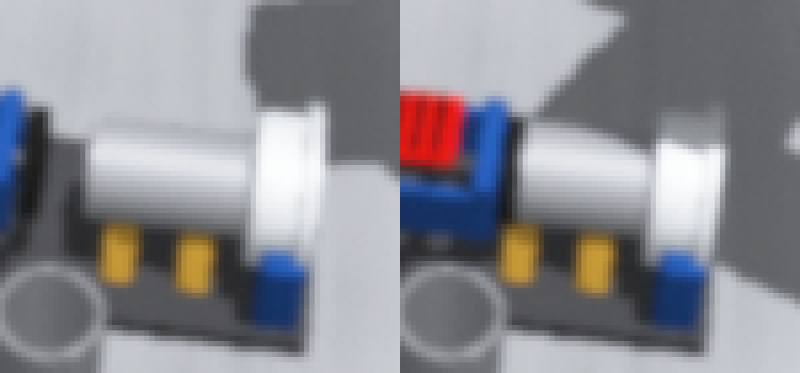

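```bash
cat > off.py <<'E'
from h import *
from prof import sampler
from jaw import jaw
import sys
def meas(tag):
    p,_=load('side',tag); g=sampler('side',p); j=jaw(p)[2]
    S=np.arange(j+44,j+80,.5); r=[]
    for o,z in((3,.0828),(8,.0817),(12,.080),(15,.078),(18,.0753)):
        c=g(S,[o],z).mean(1); i0=np.argmin(c[:30]); hi=np.median(c[i0+20:i0+36]); lo=c[i0]; m=(lo+hi)/2
        k=i0+np.argmax(c[i0:]>m); r.append(S[k-1]+(m-c[k-1])/(c[k]-c[k-1])*.5)
    # plate rear/blue front
    S=np.arange(j+15,j+60,.5); c=g(S,[0,5,10],.078); b=c[:,2]-np.maximum(c[:,0],c[:,1]); m=b.max()/2; k=np.where(b>m)[0]; k=k[-1]
    pl=S[k]+(b[k]-m)/(b[k]-b[k+1])*.5 if k+1<len(S) else np.nan
    print(tag,'jaw %.2f tube %s med %.2f diff %.2f platefront %.2f plate-tube %.2f'%(j,np.round(r,1),np.median(r),j-np.median(r),pl,np.median(r)-pl))
for t in sys.argv[1:]: meas(t)
E
python3 off.py k l m n o p q r s u v
```

```text
k jaw 107.02 tube [164.7 164.1 164.  164.3 164.5] med 164.26 diff -57.24 platefront 155.59 plate-tube 8.67
l jaw 108.29 tube [165.6 165.6 165.2 165.1 165.1] med 165.22 diff -56.93 platefront 156.66 plate-tube 8.56
m jaw 110.37 tube [167.7 167.3 166.6 166.4 166.8] med 166.76 diff -56.40 platefront 158.89 plate-tube 7.87
n jaw 116.41 tube [174.2 173.9 174.3 174.7 174.4] med 174.26 diff -57.85 platefront 164.71 plate-tube 9.56
o jaw 114.71 tube [173.4 173.5 173.6 173.5 173.2] med 173.52 diff -58.81 platefront 162.91 plate-tube 10.62
p jaw 122.27 tube [180.5 180.2 180.4 180.4 180.3] med 180.36 diff -58.09 platefront 170.44 plate-tube 9.92
q jaw 124.08 tube [181.  180.7 180.6 180.9 181. ] med 180.86 diff -56.78 platefront 172.35 plate-tube 8.51
r jaw 125.18 tube [181.  180.8 180.5 180.9 181.1] med 180.87 diff -55.69 platefront 172.47 plate-tube 8.39
s jaw 125.59 tube [181.1 180.8 180.6 180.8 181. ] med 180.83 diff -55.23 platefront 172.64 plate-tube 8.19
u jaw 123.87 tube [178.4 178.1 179.5 180.8 181. ] med 179.47 diff -55.60 platefront 172.03 plate-tube 7.44
v jaw 123.48 tube [180.3 179.8 179.8 180.3 180.8] med 180.26 diff -56.78 platefront 171.95 plate-tube 8.31
```

Run:
```python
from h import *
a=np.array([-.9991,.042]);b=np.array([.042,.9991])
for tag in('a','v'):
  for n in('top','side'):
    p,d=load(n,tag); W=world(n,d); r=W[...,:2]-np.array([.5665,.0433]); s=r@a*1000; l=r@b*1000; z=W[...,2]*1000
    h=np.hypot(l,z-58)
    print(tag,n)
    lw=(-6,6) if n=='top' else (0,12)
    rows=np.where((d>0)&(l>lw[0])&(l<lw[1])&(s>100)&(s<275)&(z>5)&(z<130))
    S=s[rows];Z=z[rows]
    for lo in np.arange(128,272,2.5 if tag=='a' else 2.5):
        m=(S>=lo)&(S<lo+2.5)
        if m.any() and (lo<190 or lo>235): print('%.0f:%s'%(lo,np.round(np.percentile(Z[m],[10,50,90])).astype(int)),end=' ')
    print()
```

```text
a top
128:[63 63 77] 133:[81 87 88] 136:[79 79 83] 138:[85 85 85] 140:[10 53 87] 143:[28 72 74] 146:[10 11 13] 148:[11 14 15] 150:[13 13 13] 153:[15 16 18] 156:[12 15 19] 166:[77 81 85] 168:[79 82 84] 170:[81 83 83] 173:[78 83 88] 176:[82 82 86] 178:[80 81 83] 180:[82 84 85] 183:[80 81 81] 186:[86 86 86] 188:[80 83 83] 236:[81 81 83] 238:[82 85 89] 240:[81 83 87] 246:[92 94 96] 248:[91 94 98] 250:[93 94 97] 253:[90 92 97] 258:[ 96  98 100] 260:[94 96 97] 263:[95 96 97] 266:[ 98 100 105] 270:[ 59  81 101] 
a side
128:[16 46 76] 130:[11 14 61] 133:[11 13 81] 136:[11 82 84] 138:[12 48 84] 140:[13 82 84] 143:[ 9 12 76] 146:[10 11 12] 148:[11 11 11] 150:[12 12 13] 153:[ 9 10 11] 156:[10 11 11] 158:[11 12 13] 160:[10 11 12] 163:[ 9 10 11] 166:[12 46 83] 168:[11 80 83] 170:[11 45 81] 173:[12 82 83] 176:[77 81 83] 178:[79 79 81] 180:[78 79 83] 183:[80 81 83] 186:[80 82 83] 188:[80 81 82] 236:[11 46 82] 238:[11 80 83] 240:[11 81 83] 243:[12 80 92] 246:[95 96 96] 248:[93 96 97] 250:[94 95 96] 253:[92 94 97] 256:[93 95 96] 258:[93 95 96] 260:[95 96 97] 263:[91 95 96] 266:[93 95 99] 268:[101 101
[... 412 characters left out ...]
4 95 96] 248:[95 96 96] 250:[95 97 99] 253:[91 95 98] 258:[94 95 97] 260:[ 92 100 102] 263:[93 93 93] 
v side
128:[31 84 86] 130:[86 86 86] 133:[83 85 85] 136:[37 83 87] 138:[26 85 86] 140:[83 86 87] 143:[41 84 85] 146:[34 85 86] 148:[41 85 86] 150:[9 9 9] 153:[10 10 10] 158:[13 40 66] 160:[35 76 78] 163:[77 77 77] 166:[78 79 81] 168:[37 76 77] 170:[11 13 58] 173:[13 81 84] 176:[39 84 85] 178:[82 84 86] 180:[80 81 85] 183:[80 82 82] 186:[80 81 82] 188:[79 81 83] 236:[11 80 83] 238:[11 78 83] 240:[10 13 80] 243:[11 78 89] 246:[94 94 95] 248:[94 95 97] 250:[93 95 96] 253:[94 96 97] 256:[94 94 95] 258:[93 94 96] 260:[94 95 95] 263:[92 94 97] 266:[ 93  95 100] 268:[ 98 101 103] 270:[100 101 103]
```

>>> apply_moves --steps '[{"tx":0.4,"ty":0.15,"tz":0,"wx":0,"wy":0,"wz":0,"grip":0},{"tx":0.4,"ty":0.15,"tz":0,"wx":0,"wy":0,"wz":0,"grip":0},{"tx":0.4,"ty":0.15,"tz":0,"wx":0,"wy":0,"wz":0,"grip":0},{"tx":0.4,"ty":0.15,"tz":0,"wx":0,"wy":0,"wz":0,"grip":0},{"tx":0.4,"ty":0.15,"tz":0,"wx":0,"wy":0,"wz":0,"grip":0},{"tx":0.4,"ty":0.15,"tz":0,"wx":0,"wy":0,"wz":0,"grip":0},{"tx":0.4,"ty":0.15,"tz":0,"wx":0,"wy":0,"wz":0,"grip":0},{"tx":0.4,"ty":0.15,"tz":0,"wx":0,"wy":0,"wz":0,"grip":0},{"tx":0.4,"ty":0.15,"tz":0,"wx":0,"wy":0,"wz":0,"grip":0},{"tx":0,"ty":0,"tz":0,"wx":0,"wy":0,"wz":0,"grip":0},{"tx":0,"ty":0,"tz":0,"wx":0,"wy":0,"wz":0,"grip":0}]'

```text
t: 11.93
position: [0.6923, 0.0392, 0.2513]
tcp_rot: [-2.264, -2.174, 0.004]
ft_force: [0.1, -0.4, -0.2]
grip_width: 0.0003
```

```bash
python3 st.py
```

```text
t 11.9333 q [0.0565 0.4765 0.4756 1.5735 0.0003 0.0973] p [0.6923 0.0392 0.2513] F [ 0.1412 -0.3652 -0.2295] T [ 0.0401  0.0499 -0.007 ] g 0.00030067459917851595
yaw 87.66398471018778 z [-0.0036  0.     -1.    ]
```

>>> apply_moves --steps '[{"tx":0,"ty":0,"tz":0.35,"wx":0,"wy":0,"wz":0,"grip":0},{"tx":0,"ty":0,"tz":0.35,"wx":0,"wy":0,"wz":0,"grip":0},{"tx":0,"ty":0.02,"tz":0.25,"wx":0,"wy":0,"wz":0,"grip":0},{"tx":0,"ty":0.02,"tz":0.15,"wx":0,"wy":0,"wz":0,"grip":0},{"tx":0,"ty":0.01,"tz":0.15,"wx":0,"wy":0,"wz":0,"grip":0},{"tx":0,"ty":0,"tz":0,"wx":0,"wy":0,"wz":0,"grip":0},{"tx":0,"ty":0,"tz":0,"wx":0,"wy":0,"wz":0,"grip":0}]'

```text
t: 12.52
position: [0.6958, 0.0342, 0.1283]
tcp_rot: [-2.272, -2.167, 0.003]
ft_force: [-0.6, -0.1, 1.0]
grip_width: 0.0
```

```bash
cat > both.sh <<'E'
python3 side.py $1; python3 off.py $1; python3 st.py | head -1 | sed 's/q \[[^]]*\]//'
E
bash both.sh w1
```

```text
w1 jaw 123.91 tube [181.1 180.9 180.7 181.1 181.2] med 181.06 diff -57.14 platefront 172.05 plate-tube 9.00
t 12.5667  p [0.6963 0.0342 0.1295] F [-0.9838 -0.4785  2.1102] T [-0.0274  0.2401 -0.0078] g 0.0003368724139869001
```

>>> apply_moves --steps '[{"tx":0.03,"ty":0,"tz":0.04,"wx":0,"wy":0,"wz":0,"grip":0},{"tx":0,"ty":0,"tz":0,"wx":0,"wy":0,"wz":0,"grip":0}]'

```text
t: 12.73
position: [0.6975, 0.0376, 0.1261]
tcp_rot: [2.272, 2.168, 0.002]
ft_force: [1.0, -0.9, 1.7]
grip_width: -0.0001
```

```bash
bash both.sh w2
```

```text
w2 jaw 123.87 tube [181.1 180.8 180.7 181.1 181.2] med 181.05 diff -57.19 platefront 172.03 plate-tube 9.02
t 12.7833  p [0.6975 0.0375 0.1262] F [-0.1824 -0.5372  1.9688] T [-0.0825 -0.0583 -0.0379] g 0.00011081751550987053
```

>>> apply_moves --steps '[{"tx":0,"ty":0.01,"tz":0.04,"wx":0,"wy":0,"wz":0,"grip":0},{"tx":0,"ty":0,"tz":0,"wx":0,"wy":0,"wz":0,"grip":0}]'

```text
t: 12.95
position: [0.6986, 0.0375, 0.1222]
tcp_rot: [2.272, 2.168, 0.002]
ft_force: [-1.6, -0.1, 7.2]
grip_width: 0.0
```

```bash
bash both.sh w3
```

```text
w3 jaw 124.44 tube [181.1 180.8 180.6 181.  181.1] med 180.98 diff -56.54 platefront 172.35 plate-tube 8.64
t 13.0  p [0.6985 0.0375 0.1224] F [-1.9902 -0.6864  6.3793] T [-0.0822  0.2377 -0.0109] g -0.00011795701410278705
```

>>> apply_moves --steps '[{"tx":0,"ty":0,"tz":0.04,"wx":0,"wy":0,"wz":0,"grip":0},{"tx":0,"ty":0,"tz":0,"wx":0,"wy":0,"wz":0,"grip":0}]'

```text
t: 13.17
position: [0.6991, 0.0375, 0.1192]
tcp_rot: [2.271, 2.167, 0.005]
ft_force: [-0.9, -0.6, 10.0]
grip_width: -0.0004
```

```bash
bash both.sh w4
```

```text
w4 jaw 125.49 tube [181.1 180.8 180.8 181.1 181.1] med 181.07 diff -55.58 platefront 172.43 plate-tube 8.64
t 13.2167  p [0.699  0.0375 0.1194] F [-0.6422 -0.6429  9.6101] T [-0.095  0.19   0.01 ] g 0.00014555041457013307
```

>>> apply_moves --steps '[{"tx":0,"ty":0,"tz":0.02,"wx":0,"wy":0,"wz":0,"grip":0},{"tx":0,"ty":0,"tz":0,"wx":0,"wy":0,"wz":0,"grip":0}]'

```text
t: 13.38
position: [0.6993, 0.0375, 0.1179]
tcp_rot: [2.271, 2.167, 0.006]
ft_force: [-2.3, 0.1, 11.7]
grip_width: 0.0002
```

```bash
bash both.sh w5
```

```text
w5 jaw 125.87 tube [181.2 181.2 180.9 181.  181.2] med 181.16 diff -55.29 platefront 172.61 plate-tube 8.55
t 13.4333  p [0.6993 0.0375 0.118 ] F [-0.577  -0.6985 11.1446] T [-0.1231  0.188  -0.01  ] g -2.3984518464343753e-05
```

>>> apply_moves --steps '[{"tx":0,"ty":0,"tz":-0.15,"wx":0,"wy":0,"wz":0,"grip":0},{"tx":0,"ty":-0.05,"tz":-0.2,"wx":0,"wy":0,"wz":0,"grip":0},{"tx":0,"ty":0,"tz":-0.3,"wx":0,"wy":0,"wz":0,"grip":0},{"tx":0,"ty":0,"tz":-0.35,"wx":0,"wy":0,"wz":0,"grip":0},{"tx":0,"ty":0,"tz":0,"wx":0,"wy":0,"wz":0,"grip":0},{"tx":0,"ty":0,"tz":0,"wx":0,"wy":0,"wz":0,"grip":0}]'

```text
t: 13.93
position: [0.6943, 0.0379, 0.2181]
tcp_rot: [2.27, 2.167, 0.007]
ft_force: [1.1, 0.3, -0.6]
grip_width: -0.0001
```

```bash
bash both.sh x1; python3 jaw.py x1
```

```text
x1 jaw 123.87 tube [178.4 178.1 179.4 180.7 181.1] med 179.44 diff -55.57 platefront 172.03 plate-tube 7.41
t 13.9833  p [0.6936 0.0378 0.2159] F [ 0.445   0.6736 -0.2228] T [0.0205 0.0204 0.0008] g -0.0001662946417612865
x1 jaw u,v,s,n [325.38 228.99 123.87 291.  ] tube [179.03 108.25]
```

View pics/x1_crop.png

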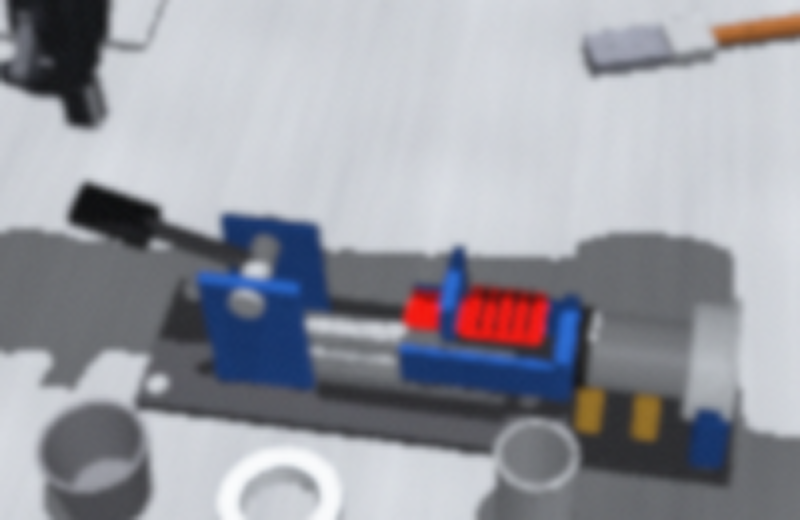

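>>> apply_moves --steps '[{"tx":0,"ty":-0.3375,"tz":0,"wx":0,"wy":0,"wz":0,"grip":0},{"tx":0,"ty":-0.3375,"tz":0,"wx":0,"wy":0,"wz":0,"grip":0},{"tx":0,"ty":-0.3375,"tz":0,"wx":0,"wy":0,"wz":0,"grip":0},{"tx":0,"ty":-0.3375,"tz":0,"wx":0,"wy":0,"wz":0,"grip":0},{"tx":0,"ty":-0.3375,"tz":0,"wx":0,"wy":0,"wz":0,"grip":0},{"tx":0,"ty":-0.3375,"tz":0,"wx":0,"wy":0,"wz":0,"grip":0},{"tx":0,"ty":-0.3375,"tz":0,"wx":0,"wy":0,"wz":0,"grip":0},{"tx":0,"ty":0,"tz":0,"wx":0,"wy":0,"wz":0,"grip":0},{"tx":0,"ty":0,"tz":0,"wx":0,"wy":0,"wz":0,"grip":0}]'

```text
t: 14.73
position: [0.4552, 0.0487, 0.2145]
tcp_rot: [-2.272, -2.169, 0.001]
ft_force: [1.7, 0.0, 0.8]
grip_width: 0.0001
```

```bash
python3 st.py
```

```text
t 14.7333 q [ 0.1066  0.0003 -0.211   1.3605  0.0001  0.1528] p [0.4552 0.0487 0.2145] F [1.705  0.0279 0.7526] T [-0.0175  0.0062 -0.0092] g 0.0001063534204227053
yaw 87.34971686897728 z [-0.001  0.    -1.   ]
```

>>> apply_moves --steps '[{"tx":0,"ty":0,"tz":0.35,"wx":0,"wy":0,"wz":0,"grip":0},{"tx":0,"ty":0,"tz":0.35,"wx":0,"wy":0,"wz":0,"grip":0},{"tx":0,"ty":0,"tz":0.25,"wx":0,"wy":0,"wz":0,"grip":0},{"tx":0,"ty":0,"tz":0.1,"wx":0,"wy":0,"wz":0,"grip":0},{"tx":0,"ty":0,"tz":0,"wx":0,"wy":0,"wz":0,"grip":0}]'

```text
t: 15.15
position: [0.4557, 0.0485, 0.1072]
tcp_rot: [-2.27, -2.166, 0.007]
ft_force: [-0.9, 0.2, 0.1]
grip_width: 0.0004
```

```bash
python3 st.py; python3 side.py y1
```

```text
t 15.15 q [ 0.1059  0.0367 -0.4113  1.1286  0.      0.1528] p [0.4557 0.0485 0.1072] F [-0.9432  0.1791  0.0877] T [ 0.0762 -0.0072  0.0039] g 0.00041033882234105316
yaw 87.31180644827526 z [-0.0057 -0.0006 -1.    ]
```

View pics/y1_crop.png

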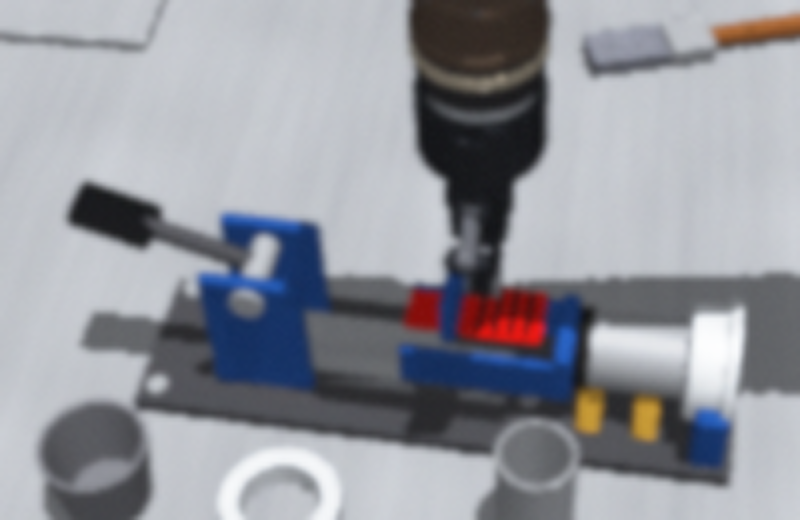

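>>> apply_moves --steps '[{"tx":0,"ty":0,"tz":0.1,"wx":0,"wy":0,"wz":0,"grip":0},{"tx":0,"ty":0,"tz":0.06,"wx":0,"wy":0,"wz":0,"grip":0},{"tx":0,"ty":0,"tz":0,"wx":0,"wy":0,"wz":0,"grip":0}]'

```text
t: 15.45
position: [0.4572, 0.0487, 0.0939]
tcp_rot: [-2.273, -2.169, 0.0]
ft_force: [-0.1, 0.1, -0.1]
grip_width: -0.0
```

```bash
python3 off.py y1; python3 st.py
```

```text
y1 jaw 124.88 tube [180.7 179.8 179.8 180.2 180.8] med 180.23 diff -55.35 platefront 171.78 plate-tube 8.45
t 15.45 q [ 0.1061  0.0421 -0.4358  1.093  -0.      0.1529] p [0.4572 0.0487 0.0939] F [-0.0691  0.0598 -0.1228] T [ 0.0065 -0.0053  0.0592] g -2.5725797237431713e-05
yaw 87.31590820905653 z [-0. -0. -1.]
```

>>> apply_moves --steps '[{"tx":0,"ty":0,"tz":0.05,"wx":0,"wy":0,"wz":0,"grip":0},{"tx":0,"ty":0,"tz":0.03,"wx":0,"wy":0,"wz":0,"grip":0},{"tx":0,"ty":0,"tz":0,"wx":0,"wy":0,"wz":0,"grip":0}]'

```text
t: 15.7
position: [0.4569, 0.0487, 0.086]
tcp_rot: [-2.273, -2.169, 0.0]
ft_force: [0.4, -0.7, 0.4]
grip_width: -0.0003
```

>>> apply_moves --steps '[{"tx":0,"ty":0,"tz":0.02,"wx":0,"wy":0,"wz":0,"grip":0},{"tx":0,"ty":0,"tz":0,"wx":0,"wy":0,"wz":0,"grip":0}]'

```text
t: 15.87
position: [0.4572, 0.0487, 0.0844]
tcp_rot: [2.273, 2.169, 0.001]
ft_force: [-0.9, 0.0, 1.8]
grip_width: 0.0003
```

>>> apply_moves --steps '[{"tx":0,"ty":0,"tz":0.02,"wx":0,"wy":0,"wz":0,"grip":0},{"tx":0,"ty":0,"tz":0,"wx":0,"wy":0,"wz":0,"grip":0}]'

```text
t: 16.03
position: [0.4574, 0.0487, 0.0826]
tcp_rot: [2.272, 2.168, 0.001]
ft_force: [-0.0, 0.2, 1.9]
grip_width: 0.0
```

```bash
python3 st.py; python3 side.py y2; python3 off.py y2
```

```text
t 16.0333 q [ 0.1061  0.0485 -0.4551  1.0662 -0.0001  0.1529] p [0.4574 0.0487 0.0826] F [-0.0117  0.2375  1.903 ] T [-0.0462  0.0311  0.0358] g 3.722225928903873e-05
yaw 87.32041897377124 z [ 0.0011  0.0001 -1.    ]
y2 jaw 127.18 tube [180.6 179.8 179.8 180.3 180.8] med 180.29 diff -53.11 platefront 169.89 plate-tube 10.40
```

View pics/y2_crop.png

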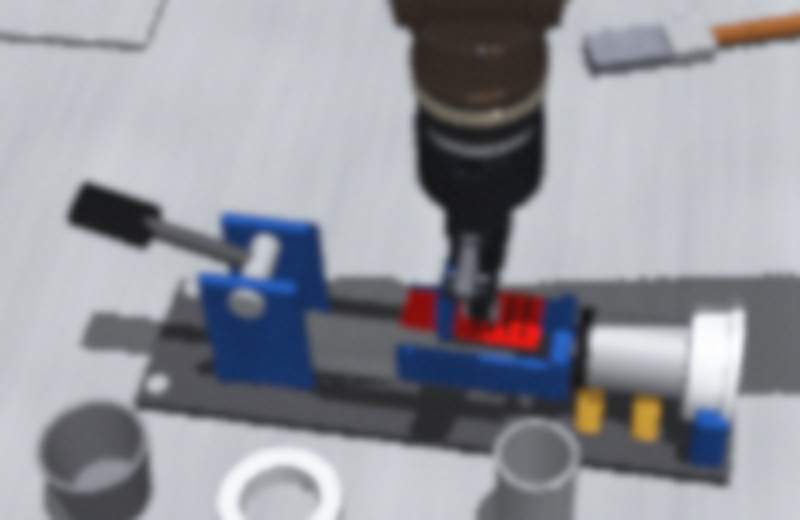

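>>> apply_moves --steps '[{"tx":0,"ty":0,"tz":0.02,"wx":0,"wy":0,"wz":0,"grip":0},{"tx":0,"ty":0,"tz":0.02,"wx":0,"wy":0,"wz":0,"grip":0},{"tx":0,"ty":0,"tz":0,"wx":0,"wy":0,"wz":0,"grip":0}]'

```text
t: 16.33
position: [0.4572, 0.0487, 0.0781]
tcp_rot: [2.273, 2.169, 0.0]
ft_force: [0.7, -0.4, 3.9]
grip_width: 0.0001
```

```bash
python3 st.py; python3 side.py y3; python3 off.py y3
```

```text
t 16.3333 q [ 0.1061  0.0515 -0.4622  1.0568  0.      0.1529] p [0.4572 0.0487 0.0781] F [ 0.6749 -0.3698  3.9023] T [ 0.0055 -0.1067  0.0526] g 8.059477151237216e-05
yaw 87.31667939557242 z [ 0.0003  0.     -1.    ]
y3 jaw 127.38 tube [180.5 179.7 179.8 180.3 180.8] med 180.29 diff -52.92 platefront 169.80 plate-tube 10.49
```

>>> apply_moves --steps '[{"tx":0,"ty":0.04,"tz":0,"wx":0,"wy":0,"wz":0,"grip":0},{"tx":0,"ty":0.04,"tz":0,"wx":0,"wy":0,"wz":0,"grip":0},{"tx":0,"ty":0,"tz":0,"wx":0,"wy":0,"wz":0,"grip":0}]'

```text
t: 16.63
position: [0.4655, 0.0482, 0.0782]
tcp_rot: [2.273, 2.169, -0.0]
ft_force: [-1.0, -0.7, 3.8]
grip_width: -0.0001
```

```bash
python3 st.py; python3 side.py y4; python3 off.py y4
```

```text
t 16.6333 q [ 0.1034  0.067  -0.4452  1.0587 -0.0001  0.1502] p [0.4655 0.0482 0.0782] F [-0.9958 -0.6981  3.8381] T [0.0118 0.2688 0.0205] g -6.325687291853934e-05
yaw 87.31627271390931 z [-0.0001 -0.0001 -1.    ]
y4 jaw 122.43 tube [179.6 179.5 179.4 179.6 179.8] med 179.62 diff -57.19 platefront 164.79 plate-tube 14.83
```

View pics/y4_crop.png

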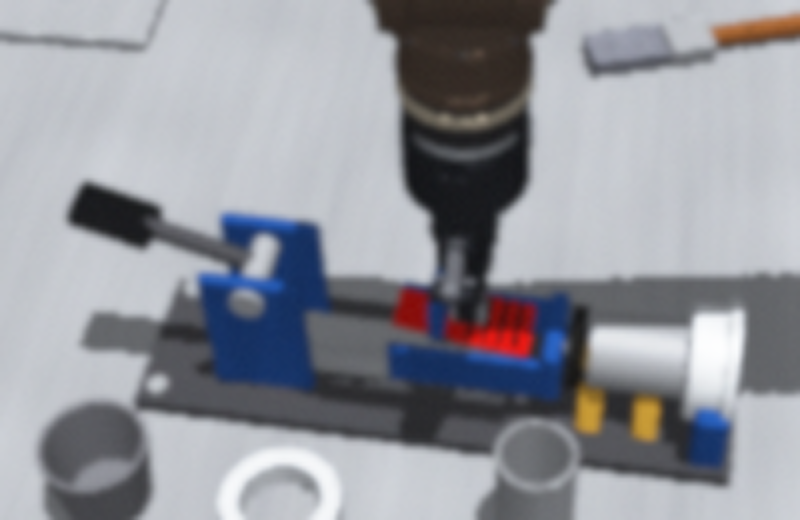

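>>> apply_moves --steps '[{"tx":0,"ty":0.06,"tz":0,"wx":0,"wy":0,"wz":0,"grip":0},{"tx":0,"ty":0.06,"tz":0,"wx":0,"wy":0,"wz":0,"grip":0},{"tx":0,"ty":0.06,"tz":0,"wx":0,"wy":0,"wz":0,"grip":0},{"tx":0,"ty":0.06,"tz":0,"wx":0,"wy":0,"wz":0,"grip":0},{"tx":0,"ty":0,"tz":0,"wx":0,"wy":0,"wz":0,"grip":0}]'

```text
t: 17.1
position: [0.4903, 0.0472, 0.0784]
tcp_rot: [2.272, 2.168, 0.001]
ft_force: [0.1, -0.6, 3.6]
grip_width: 0.0
```

```bash
python3 st.py
```

```text
t 17.1 q [ 0.096   0.111  -0.3961  1.0626 -0.0002  0.1429] p [0.4903 0.0472 0.0784] F [ 0.0818 -0.5552  3.6106] T [-0.0014 -0.1518 -0.0259] g 7.057499480613011e-06
yaw 87.31208281517745 z [ 0.001  -0.0001 -1.    ]
```

>>> apply_moves --steps '[{"tx":0,"ty":0.06,"tz":0,"wx":0,"wy":0,"wz":0,"grip":0},{"tx":0,"ty":0.06,"tz":0,"wx":0,"wy":0,"wz":0,"grip":0},{"tx":0,"ty":0.04,"tz":0,"wx":0,"wy":0,"wz":0,"grip":0},{"tx":0,"ty":0,"tz":0,"wx":0,"wy":0,"wz":0,"grip":0}]'

```text
t: 17.43
position: [0.506, 0.0465, 0.0784]
tcp_rot: [2.272, 2.168, 0.001]
ft_force: [0.5, -0.2, 3.4]
grip_width: 0.0002
```

```bash
python3 st.py;python3 side.py y5; python3 prof.py >/dev/null
python3 - <<'E'
import sys
sys.argv=['x']
from off import *
meas('y5')
E
```

```text
t 17.4333 q [ 0.0916  0.1393 -0.3635  1.067  -0.      0.1384] p [0.506  0.0465 0.0784] F [ 0.4921 -0.2393  3.4013] T [ 0.0852 -0.1284  0.0018] g 0.0002183238948464024
yaw 87.31763362673398 z [ 0.001   0.0001 -1.    ]
y5 jaw 84.01 tube [141.2 142.4 142.9 142.6 142.3] med 142.40 diff -58.39 platefront 126.54 plate-tube 15.86
```

View pics/y5_crop.png

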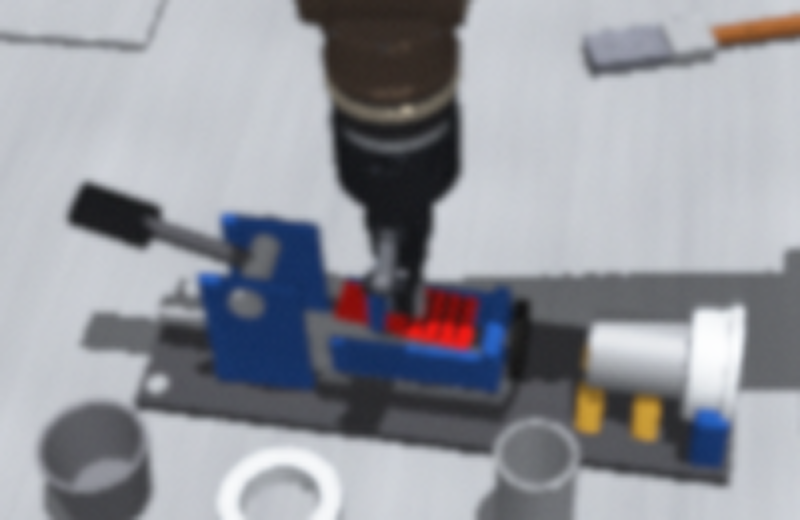

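>>> apply_moves --steps '[{"tx":0,"ty":0.03,"tz":0,"wx":0,"wy":0,"wz":0,"grip":0},{"tx":0,"ty":0.02,"tz":0,"wx":0,"wy":0,"wz":0,"grip":0},{"tx":0,"ty":0,"tz":0,"wx":0,"wy":0,"wz":0,"grip":0}]'

```text
t: 17.73
position: [0.5103, 0.0463, 0.0784]
tcp_rot: [2.273, 2.169, 0.001]
ft_force: [-0.7, 0.1, 3.6]
grip_width: 0.0002
```

>>> apply_moves --steps '[{"tx":0,"ty":0.015,"tz":0,"wx":0,"wy":0,"wz":0,"grip":0},{"tx":0,"ty":0,"tz":0,"wx":0,"wy":0,"wz":0,"grip":0}]'

```text
t: 17.9
position: [0.5116, 0.0462, 0.0783]
tcp_rot: [-2.273, -2.169, -0.0]
ft_force: [-1.3, 0.8, 4.4]
grip_width: -0.0001
```

>>> apply_moves --steps '[{"tx":0,"ty":0.015,"tz":0,"wx":0,"wy":0,"wz":0,"grip":0},{"tx":0,"ty":0,"tz":0,"wx":0,"wy":0,"wz":0,"grip":0}]'

```text
t: 18.07
position: [0.513, 0.0461, 0.0783]
tcp_rot: [-2.273, -2.169, -0.0]
ft_force: [-1.4, 0.3, 4.9]
grip_width: -0.0003
```

```bash
python3 st.py
```

```text
t 18.0667 q [ 0.0896  0.1528 -0.3478  1.0701  0.0001  0.1363] p [0.513  0.0461 0.0783] F [-1.3796  0.3078  4.9209] T [0.1465 0.2693 0.0216] g -0.00028855417900554243
yaw 87.32239010599572 z [ 0.0001  0.0001 -1.    ]
```

Still rubbing only (about 1.4 N). I'll carry on in 1 mm steps.

>>> apply_moves --steps '[{"tx":0,"ty":0.01,"tz":0,"wx":0,"wy":0,"wz":0,"grip":0},{"tx":0,"ty":0,"tz":0,"wx":0,"wy":0,"wz":0,"grip":0}]'

```text
t: 18.23
position: [0.5141, 0.0461, 0.0783]
tcp_rot: [-2.273, -2.169, -0.0]
ft_force: [-1.7, 0.3, 4.4]
grip_width: -0.0002
```

>>> apply_moves --steps '[{"tx":0,"ty":0.01,"tz":0,"wx":0,"wy":0,"wz":0,"grip":0},{"tx":0,"ty":0,"tz":0,"wx":0,"wy":0,"wz":0,"grip":0}]'

```text
t: 18.4
position: [0.5148, 0.046, 0.0783]
tcp_rot: [-2.272, -2.169, 0.0]
ft_force: [-3.0, 0.9, 5.2]
grip_width: 0.0002
```

```bash
python3 st.py; python3 side.py y6; python3 off.py y6
```

```text
t 18.4 q [ 0.089   0.1563 -0.3436  1.0712  0.0002  0.1358] p [0.5148 0.046  0.0783] F [-3.0358  0.8875  5.2333] T [ 0.24    0.4474 -0.0032] g 0.00020092416947983354
yaw 87.32220189709419 z [-0.0003  0.0002 -1.    ]
y6 jaw 75.09 tube [132.4 134.2 134.5 134.3 133.9] med 134.16 diff -59.07 platefront 117.97 plate-tube 16.19
```

>>> apply_moves --steps '[{"tx":0,"ty":0.01,"tz":0,"wx":0,"wy":0,"wz":0,"grip":0},{"tx":0,"ty":0,"tz":0,"wx":0,"wy":0,"wz":0,"grip":0}]'

```text
t: 18.62
position: [0.5148, 0.046, 0.0782]
tcp_rot: [-2.271, -2.168, 0.002]
ft_force: [-6.3, 1.9, 7.5]
grip_width: 0.0001
```

```bash
python3 st.py; python3 side.py y7; python3 off.py y7
```

```text
t 18.6167 q [ 0.0889  0.1578 -0.342   1.0731  0.0005  0.1356] p [0.5148 0.046  0.0782] F [-6.3014  1.9392  7.4681] T [0.3444 1.1552 0.0731] g 7.429875672505774e-05
yaw 87.3267673117404 z [-0.0021  0.0003 -1.    ]
y7 jaw 75.09 tube [132.3 134.2 134.7 134.3 134. ] med 134.17 diff -59.09 platefront 117.99 plate-tube 16.19
```

Run:
```python
from h import *
from prof import sampler
for tag in('a','v','x1','y1','y3','y4','y5','y7'):
    p,_=load('side',tag); g=sampler('side',p)
    bl=lambda c:c[:,2]-np.maximum(c[:,0],c[:,1])
    out=[]
    # front plate front edge, at several heights/lateral positions on near side (lit side): y=+20..26 , z 70; rail rear end
    for o,z in ((26,.060),(26,.065),(26,.05),(15,.078),(0,.078),(8,.078)):
        S=np.arange(20,200,.5); b=bl(g(S,[o],z)); m=b.max()*.5; k=np.where(b>m)[0]
        k=k[S[k]<185]; k=k[-1]; out.append(S[k]+(b[k]-m)/(b[k]-b[k+1])*.5)
    S=np.arange(5,150,.5)
    print(tag,np.round(out,2))
```

```text
a [131.74 131.3  131.11 130.49 131.67 131.14]
v [171.96 171.43 172.11 172.   171.66 172.08]
x1 [171.98 171.34 172.14 172.25 171.73 172.2 ]
y1 [172.06 171.38 172.13 172.19 171.2  172.12]
y3 [169.68 169.14 169.92 169.11 169.95 169.78]
y4 [164.53 163.96 164.64 164.29 165.   164.65]
y5 [126.89 126.43 125.91 126.32 127.55 126.14]
y7 [118.29 117.27 117.73 117.38 118.79 117.52]
```

>>> apply_moves --steps '[{"tx":0,"ty":-0.02,"tz":0,"wx":0,"wy":0,"wz":0,"grip":0},{"tx":0,"ty":0,"tz":-0.1,"wx":0,"wy":0,"wz":0,"grip":0},{"tx":0,"ty":0,"tz":-0.3,"wx":0,"wy":0,"wz":0,"grip":0},{"tx":0,"ty":0,"tz":-0.4,"wx":0,"wy":0,"wz":0,"grip":0},{"tx":0,"ty":0,"tz":-0.3,"wx":0,"wy":0,"wz":0,"grip":0},{"tx":0,"ty":0,"tz":0,"wx":0,"wy":0,"wz":0,"grip":0},{"tx":0,"ty":0.36,"tz":0,"wx":0,"wy":0,"wz":0,"grip":0},{"tx":0,"ty":0.36,"tz":0,"wx":0,"wy":0,"wz":0,"grip":0},{"tx":0,"ty":0.36,"tz":0,"wx":0,"wy":0,"wz":0,"grip":0},{"tx":0,"ty":0.36,"tz":0,"wx":0,"wy":0,"wz":0,"grip":0},{"tx":0,"ty":0.36,"tz":0,"wx":0,"wy":0,"wz":0,"grip":0},{"tx":0,"ty":0,"tz":0,"wx":0,"wy":0,"wz":0,"grip":0},{"tx":0,"ty":0,"tz":0,"wx":0,"wy":0,"wz":0,"grip":0}]'

```text
t: 19.75
position: [0.6948, 0.0372, 0.1852]
tcp_rot: [-2.272, -2.167, 0.005]
ft_force: [-1.6, -0.2, 0.8]
grip_width: 0.0003
```

```bash
python3 st.py; python3 side.py z1; python3 off.py z1 c i
python3 - <<'E'
from h import *
from prof import sampler
for tag in('a','c','i','x1','z1'):
    p,_=load('side',tag); g=sampler('side',p); out=[]
    bl=lambda c:c[:,2]-np.maximum(c[:,0],c[:,1])
    for o,z in ((26,.060),(26,.065),(26,.05),(15,.078),(0,.078),(8,.078)):
        S=np.arange(20,200,.5); b=bl(g(S,[o],z)); m=b.max()*.5; k=np.where(b>m)[0]; k=k[S[k]<185][-1]; out.append(S[k]+(b[k]-m)/(b[k]-b[k+1])*.5)
    print(tag,np.round(out,2))
E
```

```text
t 19.75 q [ 0.0536  0.4674  0.3166  1.4239 -0.0004  0.101 ] p [0.6948 0.0372 0.1852] F [-1.5602 -0.1959  0.8495] T [ 0.0137 -0.0285  0.0217] g 0.0002650903343119499
yaw 87.28854393354598 z [-0.0039 -0.0006 -1.    ]
z1 jaw 69.53 tube [132.9 134.7 135.4 135.2 134.5] med 134.73 diff -65.20 platefront 117.86 plate-tube 16.86
c jaw 82.73 tube [146.2 147.  147.3 147.1 147. ] med 147.05 diff -64.32 platefront 131.32 plate-tube 15.73
i jaw 93.31 tube [161.2 162.7 163.  163.1 162.1] med 162.69 diff -69.38 platefront 141.77 plate-tube 20.91
a [131.74 131.3  131.11 130.49 131.67 131.14]
c [131.74 131.5  130.97 130.47 131.61 131.16]
i [141.76 141.06 141.5  140.99 142.08 141.64]
x1 [171.98 171.34 172.14 172.25 171.73 172.2 ]
z1 [118.78 117.99 117.84 117.21 118.18 117.55]
```

View pics/z1_crop.png

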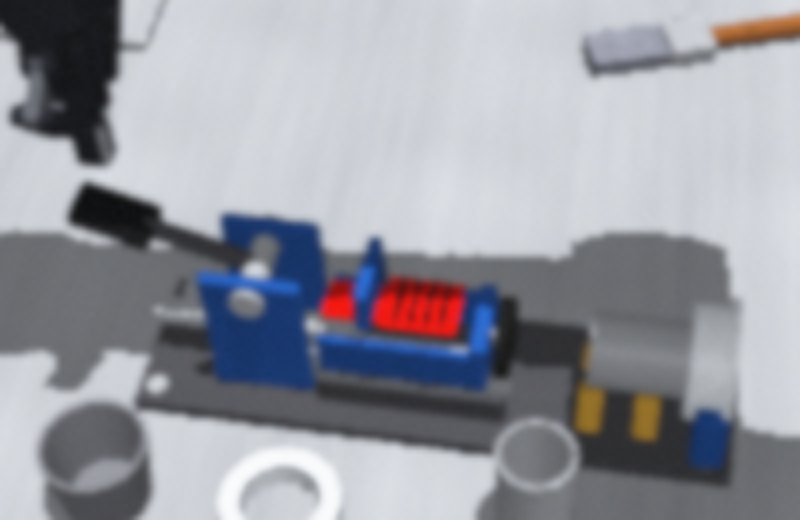

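>>> apply_moves --steps '[{"tx":0,"ty":0,"tz":0.35,"wx":0,"wy":0,"wz":0,"grip":0},{"tx":0,"ty":0.02,"tz":0.15,"wx":0,"wy":0,"wz":0,"grip":0},{"tx":0,"ty":0.01,"tz":0.15,"wx":0,"wy":0,"wz":0,"grip":0},{"tx":0,"ty":0,"tz":0.15,"wx":0,"wy":0,"wz":0,"grip":0},{"tx":0,"ty":0,"tz":0.05,"wx":0,"wy":0,"wz":0,"grip":0},{"tx":0,"ty":0,"tz":-0.15,"wx":0,"wy":0,"wz":0,"grip":0},{"tx":0,"ty":0,"tz":-0.2,"wx":0,"wy":0,"wz":0,"grip":0},{"tx":0,"ty":-0.03,"tz":-0.15,"wx":0,"wy":0,"wz":0,"grip":0},{"tx":0,"ty":0,"tz":0,"wx":0,"wy":0,"wz":0,"grip":0}]'

```text
t: 20.55
position: [0.6937, 0.0377, 0.1585]
tcp_rot: [2.27, 2.166, 0.007]
ft_force: [0.8, 0.4, 1.0]
grip_width: -0.0001
```

```bash
bash both.sh A1
```

```text
A1 jaw 77.62 tube [141.  142.  142.3 141.8 141.8] med 141.82 diff -64.21 platefront 126.00 plate-tube 15.83
t 20.6  p [0.6937 0.0377 0.1565] F [ 0.4255 -0.3202  0.0499] T [ 0.033   0.0881 -0.0316] g 0.0001677928068902448
```

>>> apply_moves --steps '[{"tx":0,"ty":0.02,"tz":0.2,"wx":0,"wy":0,"wz":0,"grip":0},{"tx":0,"ty":0.02,"tz":0.15,"wx":0,"wy":0,"wz":0,"grip":0},{"tx":0,"ty":0,"tz":0.15,"wx":0,"wy":0,"wz":0,"grip":0},{"tx":0,"ty":0,"tz":0.12,"wx":0,"wy":0,"wz":0,"grip":0},{"tx":0,"ty":0,"tz":0,"wx":0,"wy":0,"wz":0,"grip":0},{"tx":0,"ty":0,"tz":-0.2,"wx":0,"wy":0,"wz":0,"grip":0},{"tx":0,"ty":-0.01,"tz":-0.2,"wx":0,"wy":0,"wz":0,"grip":0},{"tx":0,"ty":-0.03,"tz":-0.17,"wx":0,"wy":0,"wz":0,"grip":0},{"tx":0,"ty":0,"tz":0,"wx":0,"wy":0,"wz":0,"grip":0},{"tx":0,"ty":0.02,"tz":0.2,"wx":0,"wy":0,"wz":0,"grip":0},{"tx":0,"ty":0.02,"tz":0.15,"wx":0,"wy":0,"wz":0,"grip":0},{"tx":0,"ty":0,"tz":0.15,"wx":0,"wy":0,"wz":0,"grip":0},{"tx":0,"ty":0,"tz":0.12,"wx":0,"wy":0,"wz":0,"grip":0},{"tx":0,"ty":0,"tz":0,"wx":0,"wy":0,"wz":0,"grip":0},{"tx":0,"ty":0,"tz":-0.2,"wx":0,"wy":0,"wz":0,"grip":0},{"tx":0,"ty":-0.01,"tz":-0.2,"wx":0,"wy":0,"wz":0,"grip":0},{"tx":0,"ty":-0.03,"tz":-0.17,"wx":0,"wy":0,"wz":0,"grip":0},{"tx":0,"ty":0,"tz":0,"wx":0,"wy":0,"wz":0,"grip":0}]'

```text
t: 22.1
position: [0.6941, 0.0376, 0.1461]
tcp_rot: [2.271, 2.167, 0.004]
ft_force: [0.2, 0.2, 0.5]
grip_width: 0.0001
```

```bash
bash both.sh A2
```

```text
A2 jaw 108.35 tube [172.  177.8 177.9 177.2 176.6] med 177.19 diff -68.83 platefront 156.68 plate-tube 20.51
t 22.15  p [0.6939 0.0376 0.1442] F [ 1.4366 -0.5822  2.3018] T [ 0.0667 -0.2085 -0.0639] g -5.6367818920065566e-05
```

>>> apply_moves --steps '[{"tx":0,"ty":0.02,"tz":0.1,"wx":0,"wy":0,"wz":0,"grip":0},{"tx":0,"ty":0.02,"tz":0.1,"wx":0,"wy":0,"wz":0,"grip":0},{"tx":0,"ty":0,"tz":0.1,"wx":0,"wy":0,"wz":0,"grip":0},{"tx":0,"ty":0,"tz":0,"wx":0,"wy":0,"wz":0,"grip":0}]'

```text
t: 22.48
position: [0.6968, 0.0373, 0.1089]
tcp_rot: [-2.271, -2.167, 0.005]
ft_force: [0.3, 0.1, 2.5]
grip_width: 0.0002
```

```bash
bash both.sh A3
```

```text
A3 jaw 115.42 tube [178.6 179.7 179.4 179.2 178.7] med 179.22 diff -63.79 platefront 163.77 plate-tube 15.45
t 22.5333  p [0.6966 0.0373 0.1099] F [1.0807 1.1276 0.9789] T [-0.0186 -0.2197 -0.0111] g 6.549273266680254e-05
```

>>> apply_moves --steps '[{"tx":0,"ty":0,"tz":0.05,"wx":0,"wy":0,"wz":0,"grip":0},{"tx":0,"ty":0,"tz":0.03,"wx":0,"wy":0,"wz":0,"grip":0},{"tx":0,"ty":0,"tz":0,"wx":0,"wy":0,"wz":0,"grip":0}]'

```text
t: 22.78
position: [0.6971, 0.0373, 0.1041]
tcp_rot: [-2.272, -2.168, 0.002]
ft_force: [-0.0, -0.3, 1.5]
grip_width: 0.0001
```

```bash
bash both.sh A4
```

```text
A4 jaw 117.54 tube [179.9 180.1 179.7 179.6 179.6] med 179.71 diff -62.18 platefront 165.90 plate-tube 13.81
t 22.8333  p [0.6971 0.0373 0.1045] F [-2.2062  0.3989  1.53  ] T [-0.0606  0.2722  0.0205] g -0.0003330283197076563
```

>>> apply_moves --steps '[{"tx":0,"ty":0,"tz":0.03,"wx":0,"wy":0,"wz":0,"grip":0},{"tx":0,"ty":0,"tz":0,"wx":0,"wy":0,"wz":0,"grip":0}]'

```text
t: 23.0
position: [0.6974, 0.0374, 0.102]
tcp_rot: [-2.273, -2.169, 0.001]
ft_force: [-1.8, -0.9, 4.0]
grip_width: -0.0
```

```bash
bash both.sh A5
```

```text
A5 jaw 118.34 tube [180.  180.2 180.1 180.2 180.1] med 180.12 diff -61.78 platefront 166.65 plate-tube 13.47
t 23.05  p [0.6975 0.0374 0.1022] F [-1.5277  0.6374  3.6727] T [-0.0818  0.4003 -0.0623] g -0.00017169756043586493
```

>>> apply_moves --steps '[{"tx":0,"ty":0,"tz":0.03,"wx":0,"wy":0,"wz":0,"grip":0},{"tx":0,"ty":0,"tz":0,"wx":0,"wy":0,"wz":0,"grip":0}]'

```text
t: 23.22
position: [0.6977, 0.0374, 0.0992]
tcp_rot: [2.273, 2.169, 0.0]
ft_force: [-1.4, 0.9, 4.8]
grip_width: -0.0005
```

```bash
bash both.sh A6
```

```text
A6 jaw 119.66 tube [180.7 180.5 180.4 180.7 180.8] med 180.69 diff -61.03 platefront 167.46 plate-tube 13.23
t 23.2667  p [0.6977 0.0374 0.0994] F [-2.267  -1.2313  3.9081] T [-0.0047  0.384   0.0087] g 2.7879011051478406e-05
```

>>> apply_moves --steps '[{"tx":0,"ty":0,"tz":0.03,"wx":0,"wy":0,"wz":0,"grip":0},{"tx":0,"ty":0,"tz":0,"wx":0,"wy":0,"wz":0,"grip":0}]'

```text
t: 23.43
position: [0.6978, 0.0374, 0.0962]
tcp_rot: [2.273, 2.169, 0.0]
ft_force: [-1.5, -0.6, 2.5]
grip_width: -0.0001
```

```bash
bash both.sh A7
```

```text
A7 jaw 120.91 tube [181.1 180.6 180.5 180.8 180.9] med 180.82 diff -59.91 platefront 169.10 plate-tube 11.72
t 23.4833  p [0.6978 0.0375 0.0962] F [-1.7093  0.096   2.6859] T [-0.0522  0.2422  0.0373] g -6.039390932821363e-05
```

>>> apply_moves --steps '[{"tx":0,"ty":0,"tz":0.03,"wx":0,"wy":0,"wz":0,"grip":0},{"tx":0,"ty":0,"tz":0,"wx":0,"wy":0,"wz":0,"grip":0}]'

```text
t: 23.65
position: [0.6979, 0.0375, 0.0932]
tcp_rot: [2.273, 2.169, 0.0]
ft_force: [-0.3, -0.4, 5.3]
grip_width: 0.0001
```

```bash
bash both.sh A8
```

```text
A8 jaw 121.76 tube [181.  180.7 180.5 180.9 180.9] med 180.85 diff -59.09 platefront 170.05 plate-tube 10.80
t 23.7  p [0.6979 0.0375 0.0933] F [-1.9009  0.346   3.9436] T [ 0.031   0.333  -0.0172] g 2.3391634782605024e-05
```

```bash
cat > avg.py <<'E'
from h import *
import sys
F=[]
for i in range(int(sys.argv[1])):
    camera('side'); F.append(robot.get_state()['ft_force'])
F=np.array(F); s=robot.get_state(); print('t %.2f'%s['t'],'p',np.round(s['position'],4),'F',np.round(F.mean(0),2),'sd',np.round(F.std(0),2))
E
python3 avg.py 8
```

```text
t 24.10 p [0.6979 0.0374 0.0934] F [-1.04  0.21  4.17] sd [0.51 0.42 0.51]
```

>>> apply_moves --steps '[{"tx":0,"ty":0,"tz":0.03,"wx":0,"wy":0,"wz":0,"grip":0},{"tx":0,"ty":0,"tz":0,"wx":0,"wy":0,"wz":0,"grip":0}]'

```text
t: 24.27
position: [0.6977, 0.0374, 0.0903]
tcp_rot: [-2.273, -2.169, -0.0]
ft_force: [-1.4, -0.5, 7.5]
grip_width: -0.0003
```

```bash
bash both.sh A9;python3 avg.py 8
```

```text
A9 jaw 122.66 tube [181.  180.6 180.5 180.8 181. ] med 180.83 diff -58.18 platefront 170.95 plate-tube 9.88
t 24.3167  p [0.6977 0.0374 0.0905] F [-1.2515  1.1003  6.6842] T [ 0.0607  0.4677 -0.01  ] g 0.00011879189888828565
t 24.72 p [0.6977 0.0375 0.0906] F [-1.91  0.33  6.09] sd [0.3  0.55 0.54]
```

>>> apply_moves --steps '[{"tx":0,"ty":0,"tz":-0.15,"wx":0,"wy":0,"wz":0,"grip":0},{"tx":0,"ty":-0.02,"tz":-0.2,"wx":0,"wy":0,"wz":0,"grip":0},{"tx":0,"ty":-0.03,"tz":-0.2,"wx":0,"wy":0,"wz":0,"grip":0},{"tx":0,"ty":0,"tz":0,"wx":0,"wy":0,"wz":0,"grip":0}]'

```text
t: 25.05
position: [0.694, 0.0377, 0.149]
tcp_rot: [2.27, 2.167, 0.006]
ft_force: [-0.5, -0.5, 1.9]
grip_width: -0.0001
```

```bash
bash both.sh B1
```

```text
B1 jaw 121.15 tube [178.4 178.  178.2 178.8 179.6] med 178.39 diff -57.25 platefront 169.53 plate-tube 8.86
t 25.1  p [0.6938 0.0377 0.1471] F [ 0.0137 -0.0605 -0.5337] T [0.012  0.0098 0.008 ] g -0.00014121237205788582
```

>>> apply_moves --steps '[{"tx":0,"ty":0.02,"tz":0.1,"wx":0,"wy":0,"wz":0,"grip":0},{"tx":0,"ty":0.02,"tz":0.1,"wx":0,"wy":0,"wz":0,"grip":0},{"tx":0,"ty":0.01,"tz":0.06,"wx":0,"wy":0,"wz":0,"grip":0},{"tx":0,"ty":0,"tz":0,"wx":0,"wy":0,"wz":0,"grip":0}]'

```text
t: 25.43
position: [0.6975, 0.0373, 0.1161]
tcp_rot: [-2.272, -2.168, 0.003]
ft_force: [2.2, -0.3, 4.3]
grip_width: -0.0
```

```bash
bash both.sh B2; python3 avg.py 5
```

```text
B2 jaw 122.47 tube [181.2 180.7 180.6 180.9 181.1] med 180.92 diff -58.44 platefront 170.66 plate-tube 10.25
t 25.4833  p [0.6973 0.0373 0.1171] F [ 0.3264 -0.3943  2.6591] T [ 0.0158 -0.3302 -0.0288] g 0.00013118427433029853
t 25.73 p [0.6971 0.0374 0.1189] F [ 0.27 -0.28  2.23] sd [1.03 0.54 0.65]
```

>>> apply_moves --steps '[{"tx":0,"ty":0,"tz":0.05,"wx":0,"wy":0,"wz":0,"grip":0},{"tx":0,"ty":0,"tz":0.02,"wx":0,"wy":0,"wz":0,"grip":0},{"tx":0,"ty":0,"tz":0,"wx":0,"wy":0,"wz":0,"grip":0}]'

```text
t: 25.98
position: [0.698, 0.0373, 0.1129]
tcp_rot: [2.272, 2.168, 0.001]
ft_force: [-0.0, 0.9, 7.1]
grip_width: 0.0001
```

```bash
bash both.sh B3; python3 avg.py 3
```

```text
B3 jaw 123.54 tube [181.1 180.9 180.7 181.  181.1] med 181.05 diff -57.51 platefront 171.64 plate-tube 9.41
t 26.0333  p [0.698  0.0373 0.1131] F [-1.0234 -0.869   5.8221] T [-0.0115  0.0922 -0.011 ] g -0.0001172786486456064
t 26.18 p [0.6979 0.0373 0.1132] F [-0.57 -0.14  6.08] sd [0.75 0.59 0.19]
```

>>> apply_moves --steps '[{"tx":0,"ty":0,"tz":0.04,"wx":0,"wy":0,"wz":0,"grip":0},{"tx":0,"ty":0,"tz":0,"wx":0,"wy":0,"wz":0,"grip":0}]'

```text
t: 26.35
position: [0.6983, 0.0373, 0.1094]
tcp_rot: [2.272, 2.168, 0.002]
ft_force: [0.1, -0.2, 8.7]
grip_width: -0.0005
```

```bash
bash both.sh B4; python3 avg.py 3
```

```text
B4 jaw 124.45 tube [181.1 180.8 180.6 180.9 181. ] med 180.85 diff -56.40 platefront 172.35 plate-tube 8.50
t 26.4  p [0.6983 0.0373 0.1096] F [-0.8404 -0.249   7.9886] T [-0.0808  0.0681  0.0454] g 5.225026991833355e-05
t 26.55 p [0.6983 0.0373 0.1096] F [0.03 0.13 7.55] sd [0.6  0.05 0.89]
```

>>> apply_moves --steps '[{"tx":0,"ty":0,"tz":0.04,"wx":0,"wy":0,"wz":0,"grip":0},{"tx":0,"ty":0,"tz":0,"wx":0,"wy":0,"wz":0,"grip":0}]'

```text
t: 26.72
position: [0.6985, 0.0373, 0.1062]
tcp_rot: [2.271, 2.167, 0.004]
ft_force: [-1.9, -0.4, 11.2]
grip_width: 0.0002
```

```bash
bash both.sh B5; python3 avg.py 3
```

```text
B5 jaw 125.64 tube [181.2 180.9 180.6 180.9 181.2] med 180.93 diff -55.29 platefront 172.57 plate-tube 8.36
t 26.7667  p [0.6985 0.0373 0.1064] F [-1.1592  0.3053 11.2334] T [-0.0558  0.2577 -0.022 ] g 0.000261621381113373
t 26.92 p [0.6985 0.0374 0.1065] F [-1.6  -0.9  10.48] sd [0.16 0.27 0.39]
```

>>> apply_moves --steps '[{"tx":0,"ty":0,"tz":0.03,"wx":0,"wy":0,"wz":0,"grip":0},{"tx":0,"ty":0,"tz":0,"wx":0,"wy":0,"wz":0,"grip":0}]'

```text
t: 27.08
position: [0.6986, 0.0373, 0.1039]
tcp_rot: [2.271, 2.167, 0.004]
ft_force: [-0.8, -0.3, 13.6]
grip_width: 0.0001
```

```bash
bash both.sh B6; python3 avg.py 3
```

```text
B6 jaw 126.49 tube [181.2 181.2 180.8 180.9 181.1] med 181.14 diff -54.65 platefront 172.63 plate-tube 8.51
t 27.1333  p [0.6986 0.0373 0.104 ] F [-1.7102 -0.5711 13.5171] T [-0.0953  0.4097 -0.0167] g -3.090967670705069e-05
t 27.28 p [0.6986 0.0373 0.1041] F [-1.58 -0.33 13.  ] sd [0.64 0.08 0.35]
```

```bash
cat > rig.py <<'E'
from h import *
from prof import sampler
import sys
for tag in sys.argv[1:]:
    p,_=load('side',tag); g=sampler('side',p); out=[]
    bl=lambda c:c[:,2]-np.maximum(c[:,0],c[:,1])
    for o,z in ((26,.060),(26,.065),(26,.05),(15,.078),(0,.078),(8,.078)):
        S=np.arange(20,200,.5); b=bl(g(S,[o],z)); m=b.max()*.5; k=np.where(b>m)[0]; k=k[S[k]<185][-1]; out.append(S[k]+(b[k]-m)/(b[k]-b[k+1])*.5)
    # rail rear end & wall (above paddle)
    w=[]
    for o,z in ((26,.055),(26,.06),(27,.105),(20,.11)):
        S=np.arange(62,112,.25); b=bl(g(S,[o],z)); m=b.max()*.5; k=np.where(b>m)[0][0]
        w.append(S[k]-(b[k]-m)/(b[k]-b[k-1])*.25 if k else np.nan)
    # blue centroid of wall top part
    C=camera_params('side')
    print(tag,np.round(out,2),'rear',np.round(w,2))
E
python3 rig.py x1 p q r s B1 B2 B3 B4 B5 B6
python3 - <<'E'
import os; os.chdir('.')
from h import *
P=[]
for t in('B2','B4','B6'):
    p,_=load('side',t); P.append(cv2.resize(p[205:260,295:365],None,fx=7,fy=6,interpolation=cv2.INTER_CUBIC))
im=np.hstack(P); cv2.imwrite('pics/cmpB.png',cv2.cvtColor(cv2.resize(im,(800,180)),cv2.COLOR_RGB2BGR))
cv2.imwrite('pics/cmpB.png',cv2.cvtColor(cv2.resize(np.vstack(P),(420,594)),cv2.COLOR_RGB2BGR))
E
```

```text
x1 [171.98 171.34 172.14 172.25 171.73 172.2 ] rear [  nan   nan 88.97 87.21]
p [170.32 169.66 170.19 170.22 170.51 170.36] rear [  nan   nan 87.41 85.47]
q [171.95 171.6  171.91 172.67 172.03 172.57] rear [  nan   nan 89.06 87.48]
r [172.07 171.28 172.12 173.23 172.26 172.51] rear [  nan   nan 90.65 88.32]
s [172.44 171.62 172.34 173.22 172.58 172.59] rear [  nan   nan 90.71 88.53]
B1 [169.41 168.92 169.43 168.92 169.48 169.53] rear [  nan   nan 86.4  84.27]
B2 [170.31 169.61 170.29 170.43 170.9  170.47] rear [  nan   nan 87.39 85.51]
B3 [171.55 170.87 171.25 171.28 171.61 171.62] rear [  nan   nan 88.34 86.29]
B4 [171.87 170.78 172.13 172.88 172.13 172.44] rear [  nan   nan 89.51 87.96]
B5 [172.89 172.04 172.44 173.12 172.57 172.55] rear [  nan   nan 90.74 88.71]
B6 [173.94 173.66 173.61 173.22 172.62 172.62] rear [  nan   nan 91.32 89.04]
```

View pics/cmpB.png

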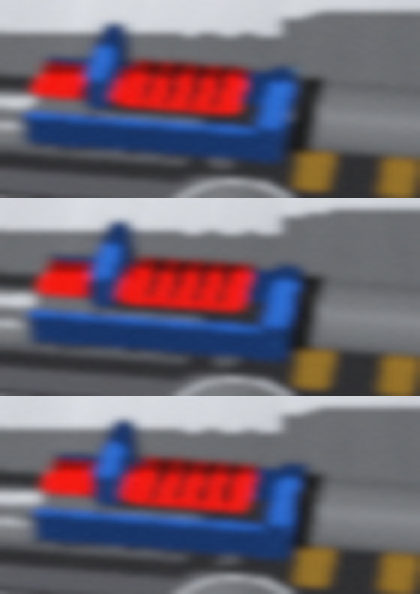

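>>> apply_moves --steps '[{"tx":0,"ty":0,"tz":-0.15,"wx":0,"wy":0,"wz":0,"grip":0},{"tx":0,"ty":-0.05,"tz":-0.2,"wx":0,"wy":0,"wz":0,"grip":0},{"tx":0,"ty":0,"tz":-0.3,"wx":0,"wy":0,"wz":0,"grip":0},{"tx":0,"ty":0,"tz":-0.35,"wx":0,"wy":0,"wz":0,"grip":0},{"tx":0,"ty":0,"tz":0,"wx":0,"wy":0,"wz":0,"grip":0},{"tx":0,"ty":0,"tz":0,"wx":0,"wy":0,"wz":0,"grip":0}]'

```text
t: 27.78
position: [0.6937, 0.0377, 0.2036]
tcp_rot: [2.271, 2.167, 0.005]
ft_force: [0.5, -1.1, -0.4]
grip_width: -0.0
```

```bash
bash both.sh C1; python3 rig.py x1 C1
```

```text
C1 jaw 123.86 tube [178.4 178.  178.2 178.9 179.8] med 178.41 diff -54.55 platefront 171.99 plate-tube 6.43
t 27.8333  p [0.6929 0.0377 0.2016] F [-0.6003 -0.1598 -0.1826] T [-0.0197  0.0009  0.0501] g -0.00012241772250323282
x1 [171.98 171.34 172.14 172.25 171.73 172.2 ] rear [  nan   nan 88.97 87.21]
C1 [172.03 171.42 172.11 172.11 171.76 172.12] rear [  nan   nan 88.97 87.05]
```

>>> apply_moves --steps '[{"tx":0,"ty":-0.3375,"tz":0,"wx":0,"wy":0,"wz":0,"grip":0},{"tx":0,"ty":-0.3375,"tz":0,"wx":0,"wy":0,"wz":0,"grip":0},{"tx":0,"ty":-0.3375,"tz":0,"wx":0,"wy":0,"wz":0,"grip":0},{"tx":0,"ty":-0.3375,"tz":0,"wx":0,"wy":0,"wz":0,"grip":0},{"tx":0,"ty":-0.3375,"tz":0,"wx":0,"wy":0,"wz":0,"grip":0},{"tx":0,"ty":-0.3375,"tz":0,"wx":0,"wy":0,"wz":0,"grip":0},{"tx":0,"ty":-0.3375,"tz":0,"wx":0,"wy":0,"wz":0,"grip":0},{"tx":0,"ty":0,"tz":0,"wx":0,"wy":0,"wz":0,"grip":0},{"tx":0,"ty":-0.02,"tz":0.3,"wx":0,"wy":0,"wz":0,"grip":0},{"tx":0,"ty":0,"tz":0.35,"wx":0,"wy":0,"wz":0,"grip":0},{"tx":0,"ty":0,"tz":0.25,"wx":0,"wy":0,"wz":0,"grip":0},{"tx":0,"ty":0,"tz":0.1,"wx":0,"wy":0,"wz":0,"grip":0},{"tx":0,"ty":0,"tz":0,"wx":0,"wy":0,"wz":0,"grip":0},{"tx":0,"ty":0,"tz":0,"wx":0,"wy":0,"wz":0,"grip":0}]'

```text
t: 29.0
position: [0.4545, 0.0487, 0.101]
tcp_rot: [-2.272, -2.168, 0.002]
ft_force: [0.5, 0.1, 0.2]
grip_width: 0.0001
```

```bash
python3 st.py
```

```text
t 29.0 q [ 0.1068  0.0344 -0.4276  1.1105 -0.      0.1536] p [0.4545 0.0487 0.101 ] F [0.4905 0.0763 0.1572] T [-0.0227  0.0179 -0.0109] g 5.4168318613266155e-05
yaw 87.31629102570076 z [-0.0017 -0.0002 -1.    ]
```

>>> apply_moves --steps '[{"tx":0,"ty":0.015,"tz":0.05,"wx":0,"wy":0,"wz":0,"grip":0},{"tx":0,"ty":0,"tz":0,"wx":0,"wy":0,"wz":0,"grip":0},{"tx":0,"ty":0,"tz":0,"wx":0,"wy":0,"wz":0,"grip":0}]'

```text
t: 29.25
position: [0.4571, 0.0488, 0.0972]
tcp_rot: [2.272, 2.168, 0.002]
ft_force: [-0.1, 0.2, 0.8]
grip_width: 0.0001
```

>>> apply_moves --steps '[{"tx":0,"ty":0.01,"tz":0,"wx":0,"wy":0,"wz":0,"grip":0},{"tx":0,"ty":0,"tz":0,"wx":0,"wy":0,"wz":0,"grip":0}]'

```text
t: 29.42
position: [0.4578, 0.0487, 0.0969]
tcp_rot: [2.272, 2.168, 0.001]
ft_force: [0.1, 0.0, 0.0]
grip_width: 0.0
```

>>> apply_moves --steps '[{"tx":0,"ty":0.01,"tz":0,"wx":0,"wy":0,"wz":0,"grip":0},{"tx":0,"ty":0,"tz":0,"wx":0,"wy":0,"wz":0,"grip":0}]'

```text
t: 29.58
position: [0.4586, 0.0486, 0.0965]
tcp_rot: [2.273, 2.169, 0.001]
ft_force: [-0.0, -1.3, 0.9]
grip_width: 0.0003
```

>>> apply_moves --steps '[{"tx":0,"ty":0.01,"tz":0,"wx":0,"wy":0,"wz":0,"grip":0},{"tx":0,"ty":0,"tz":0,"wx":0,"wy":0,"wz":0,"grip":0}]'

```text
t: 29.75
position: [0.4594, 0.0486, 0.0964]
tcp_rot: [2.273, 2.169, 0.0]
ft_force: [-0.0, 0.5, 0.4]
grip_width: 0.0001
```

>>> apply_moves --steps '[{"tx":0,"ty":0.01,"tz":0,"wx":0,"wy":0,"wz":0,"grip":0},{"tx":0,"ty":0,"tz":0,"wx":0,"wy":0,"wz":0,"grip":0}]'

```text
t: 29.92
position: [0.4601, 0.0485, 0.0962]
tcp_rot: [-2.273, -2.169, 0.001]
ft_force: [-0.8, -0.2, 0.3]
grip_width: 0.0
```

>>> apply_moves --steps '[{"tx":0,"ty":0.01,"tz":0,"wx":0,"wy":0,"wz":0,"grip":0},{"tx":0,"ty":0,"tz":0,"wx":0,"wy":0,"wz":0,"grip":0}]'

```text
t: 30.08
position: [0.4602, 0.0485, 0.0961]
tcp_rot: [-2.271, -2.168, 0.002]
ft_force: [-5.5, 1.1, 3.7]
grip_width: 0.0
```

>>> apply_moves --steps '[{"tx":0,"ty":0.01,"tz":0,"wx":0,"wy":0,"wz":0,"grip":0},{"tx":0,"ty":0,"tz":0,"wx":0,"wy":0,"wz":0,"grip":0}]'

```text
t: 30.25
position: [0.4603, 0.0485, 0.0961]
tcp_rot: [-2.27, -2.167, 0.004]
ft_force: [-7.8, 1.6, 5.6]
grip_width: -0.0003
```

```bash
python3 - <<'E'
from h import *
import os
a=np.array([-.9991,.042]);b=np.array([.042,.9991])
for n in('side','top'):
  p,d=load(n,'a'); W=world(n,d); h=cv2.cvtColor(p,cv2.COLOR_RGB2HSV)
  r=W[...,:2]-np.array([.5665,.0433]); s=r@a*1000; l=r@b*1000; z=W[...,2]*1000
  m=(h[...,0]>14)&(h[...,0]<30)&(h[...,1]>110)&(s>100)&(s<260)&(np.abs(l)<80)
  k,L=cv2.connectedComponents(m.astype(np.uint8))
  for i in range(1,k):
    q=L==i
    if q.sum()>4: print(n,q.sum(),'s',np.round(np.percentile(s[q],[2,50,98]),1),'l',np.round(np.percentile(l[q],[2,50,98]),1),'z',np.round(np.percentile(z[q],[2,50,98]),1))
E
python3 st.py
```

```text
side 75 s [174.4 184.2 192.7] l [10.  25.9 33.7] z [11.1 25.4 40.1]
side 77 s [212.6 221.5 231.2] l [ 6.4 25.2 35.3] z [11.5 24.8 38.6]
top 9 s [177.4 183.5 190.3] l [28.6 32.  32.8] z [11.  21.8 30. ]
top 9 s [177.1 183.4 189.6] l [-30.6 -27.3 -27. ] z [17.2 24.3 29.6]
top 11 s [215.4 221.7 227.9] l [-31.5 -28.3 -25. ] z [13.  17.  30.8]
t 30.25 q [ 0.1046  0.0495 -0.423   1.1019  0.0008  0.1511] p [0.4603 0.0485 0.0961] F [-7.8225  1.5748  5.622 ] T [0.11   1.5955 0.0519] g -0.0002705232303876474
yaw 87.33109001472299 z [-0.0038  0.0004 -1.    ]
```

>>> apply_moves --steps '[{"tx":0,"ty":-0.05,"tz":0,"wx":0,"wy":0,"wz":0,"grip":0},{"tx":0,"ty":0,"tz":-0.3,"wx":0,"wy":0,"wz":0,"grip":0},{"tx":0,"ty":0,"tz":-0.4,"wx":0,"wy":0,"wz":0,"grip":0},{"tx":0,"ty":0,"tz":-0.3,"wx":0,"wy":0,"wz":0,"grip":0},{"tx":0,"ty":0.35,"tz":0,"wx":0,"wy":0,"wz":0,"grip":0},{"tx":0,"ty":0.35,"tz":0,"wx":0,"wy":0,"wz":0,"grip":0},{"tx":0,"ty":0.35,"tz":0,"wx":0,"wy":0,"wz":0,"grip":0},{"tx":0,"ty":0.35,"tz":0,"wx":0,"wy":0,"wz":0,"grip":0},{"tx":0,"ty":0.35,"tz":0,"wx":0,"wy":0,"wz":0,"grip":0},{"tx":0,"ty":0.35,"tz":0,"wx":0,"wy":0,"wz":0,"grip":0},{"tx":0,"ty":0.25,"tz":0,"wx":0,"wy":0,"wz":0,"grip":0},{"tx":0,"ty":0,"tz":0,"wx":0,"wy":0,"wz":0,"grip":0},{"tx":0,"ty":0,"tz":0,"wx":0,"wy":0,"wz":0,"grip":0}]'

```text
t: 31.33
position: [0.6929, 0.0375, 0.1945]
tcp_rot: [-2.272, -2.168, 0.002]
ft_force: [-1.0, -0.4, -0.8]
grip_width: -0.0001
```

```bash
python3 st.py
```

```text
t 31.3333 q [ 0.0541  0.4618  0.3285  1.439  -0.0001  0.1013] p [0.6929 0.0375 0.1945] F [-0.9769 -0.356  -0.8389] T [ 0.0447  0.0271 -0.0031] g -0.00011265990289976627
yaw 87.29924649813691 z [-0.0016 -0.0002 -1.    ]
```

>>> apply_moves --steps '[{"tx":0,"ty":0,"tz":0.3,"wx":0,"wy":0,"wz":0,"grip":0},{"tx":0,"ty":0.02,"tz":0.2,"wx":0,"wy":0,"wz":0,"grip":0},{"tx":0,"ty":0.02,"tz":0.15,"wx":0,"wy":0,"wz":0,"grip":0},{"tx":0,"ty":0.01,"tz":0.05,"wx":0,"wy":0,"wz":0,"grip":0},{"tx":0,"ty":0,"tz":0,"wx":0,"wy":0,"wz":0,"grip":0},{"tx":0,"ty":0,"tz":0.05,"wx":0,"wy":0,"wz":0,"grip":0},{"tx":0,"ty":0,"tz":0,"wx":0,"wy":0,"wz":0,"grip":0}]'

```text
t: 31.92
position: [0.6969, 0.0375, 0.1229]
tcp_rot: [2.272, 2.168, 0.002]
ft_force: [-3.0, 0.1, 6.4]
grip_width: 0.0003
```

```bash
bash both.sh D1; python3 avg.py 2
```

```text
D1 jaw 124.30 tube [181.2 180.8 180.8 181.  181.2] med 181.01 diff -56.71 platefront 172.31 plate-tube 8.70
t 31.9667  p [0.6968 0.0375 0.1232] F [-3.7511 -0.6534  4.4248] T [-0.0954  0.6484 -0.0347] g 4.443975745833682e-05
t 32.07 p [0.6969 0.0375 0.1231] F [-3.12 -0.02  5.01] sd [0.16 0.46 0.27]
```

>>> apply_moves --steps '[{"tx":0,"ty":0.01,"tz":0.04,"wx":0,"wy":0,"wz":0,"grip":0},{"tx":0,"ty":0,"tz":0.03,"wx":0,"wy":0,"wz":0,"grip":0},{"tx":0,"ty":0,"tz":0,"wx":0,"wy":0,"wz":0,"grip":0}]'

```text
t: 32.32
position: [0.6981, 0.0375, 0.1165]
tcp_rot: [2.272, 2.168, 0.003]
ft_force: [-6.0, 0.6, 11.5]
grip_width: -0.0001
```

```bash
bash both.sh D2; python3 avg.py 2
```

```text
D2 jaw 126.40 tube [181.2 181.2 181.  181.1 181.3] med 181.21 diff -54.82 platefront 172.57 plate-tube 8.64
t 32.3667  p [0.6981 0.0375 0.1167] F [-6.1363  0.0481 11.6543] T [-0.0272  0.9861 -0.0114] g -0.00010577426436595596
t 32.47 p [0.6981 0.0374 0.1169] F [-5.5   0.8  10.09] sd [0.64 0.11 0.04]
```

>>> apply_moves --steps '[{"tx":0,"ty":0,"tz":0.025,"wx":0,"wy":0,"wz":0,"grip":0},{"tx":0,"ty":0,"tz":0,"wx":0,"wy":0,"wz":0,"grip":0}]'

```text
t: 32.63
position: [0.6984, 0.0375, 0.1147]
tcp_rot: [2.271, 2.168, 0.004]
ft_force: [-5.6, -0.9, 13.5]
grip_width: -0.0002
```

```bash
bash both.sh D3; python3 avg.py 2
```

```text
D3 jaw 127.10 tube [181.2 181.2 180.9 181.1 181.4] med 181.19 diff -54.09 platefront 172.67 plate-tube 8.52
t 32.6833  p [0.6984 0.0374 0.1149] F [-6.2917 -0.3434 12.2688] T [-0.0244  1.1051  0.0066] g -0.00013619003973354196
t 32.78 p [0.6983 0.0374 0.1149] F [-5.72 -0.55 12.6 ] sd [0.19 0.01 0.34]
```

>>> apply_moves --steps '[{"tx":0,"ty":0,"tz":0.015,"wx":0,"wy":0,"wz":0,"grip":0},{"tx":0,"ty":0,"tz":0,"wx":0,"wy":0,"wz":0,"grip":0}]'

```text
t: 32.95
position: [0.6985, 0.0374, 0.1136]
tcp_rot: [2.271, 2.167, 0.004]
ft_force: [-6.1, 0.5, 13.9]
grip_width: -0.0001
```

```bash
bash both.sh D4; python3 avg.py 2; python3 rig.py x1 D3 D4
```

```text
D4 jaw 127.35 tube [181.2 181.2 180.8 181.1 181.3] med 181.19 diff -53.84 platefront 172.70 plate-tube 8.49
t 33.0  p [0.6985 0.0375 0.1137] F [-6.431   0.1647 14.5933] T [-0.0625  1.1567  0.0011] g 0.00024472665791166754
t 33.10 p [0.6985 0.0375 0.1137] F [-5.3  -0.05 13.58] sd [0.17 0.1  0.55]
x1 [171.98 171.34 172.14 172.25 171.73 172.2 ] rear [  nan   nan 88.97 87.21]
D3 [173.99 173.19 173.85 173.23 172.66 172.58] rear [  nan   nan 91.97 89.59]
D4 [174.15 173.09 173.91 173.3  172.65 172.62] rear [62.01   nan 92.88 89.97]
```

>>> apply_moves --steps '[{"tx":0,"ty":0,"tz":0.01,"wx":0,"wy":0,"wz":0,"grip":0},{"tx":0,"ty":0,"tz":0,"wx":0,"wy":0,"wz":0,"grip":0}]'

```text
t: 33.27
position: [0.6986, 0.0374, 0.1129]
tcp_rot: [2.271, 2.167, 0.005]
ft_force: [-6.6, 0.5, 14.7]
grip_width: 0.0002
```

```bash
bash both.sh D5; python3 avg.py 2
```

```text
D5 jaw 127.67 tube [181.2 181.1 180.9 181.2 181.4] med 181.15 diff -53.48 platefront 172.68 plate-tube 8.47
t 33.3167  p [0.6986 0.0374 0.1129] F [-5.8422  0.5669 14.1776] T [-0.0807  1.1435 -0.0002] g 0.00024934862496084163
t 33.42 p [0.6986 0.0374 0.1129] F [-6.38 -0.29 14.07] sd [0.02 0.31 0.01]
```

>>> apply_moves --steps '[{"tx":0,"ty":0,"tz":-0.1,"wx":0,"wy":0,"wz":0,"grip":0},{"tx":0,"ty":-0.03,"tz":-0.2,"wx":0,"wy":0,"wz":0,"grip":0},{"tx":0,"ty":-0.02,"tz":-0.3,"wx":0,"wy":0,"wz":0,"grip":0},{"tx":0,"ty":0,"tz":-0.35,"wx":0,"wy":0,"wz":0,"grip":0},{"tx":0,"ty":0,"tz":0,"wx":0,"wy":0,"wz":0,"grip":0},{"tx":0,"ty":0,"tz":0,"wx":0,"wy":0,"wz":0,"grip":0}]'

```text
t: 33.92
position: [0.6946, 0.0377, 0.2077]
tcp_rot: [2.27, 2.166, 0.008]
ft_force: [0.3, -0.1, -0.9]
grip_width: -0.0001
```

```bash
bash both.sh E1; python3 rig.py C1 E1
```

```text
E1 jaw 123.85 tube [178.4 178.1 178.5 179.3 179.8] med 178.52 diff -54.68 platefront 172.04 plate-tube 6.48
t 33.9667  p [0.6938 0.0376 0.2054] F [ 0.3626 -0.3179 -0.21  ] T [ 0.0438  0.0179 -0.0012] g -9.281926398979578e-05
C1 [172.03 171.42 172.11 172.11 171.76 172.12] rear [  nan   nan 88.97 87.05]
E1 [172.05 171.38 172.13 172.25 171.79 172.21] rear [  nan   nan 88.95 87.2 ]
```

>>> apply_moves --steps '[{"tx":0,"ty":0,"tz":0.4,"wx":0,"wy":0,"wz":0,"grip":0},{"tx":0,"ty":0.02,"tz":0.2,"wx":0,"wy":0,"wz":0,"grip":0},{"tx":0,"ty":0.02,"tz":0.15,"wx":0,"wy":0,"wz":0,"grip":0},{"tx":0,"ty":0.01,"tz":0.08,"wx":0,"wy":0,"wz":0,"grip":0},{"tx":0,"ty":0,"tz":0,"wx":0,"wy":0,"wz":0,"grip":0},{"tx":0,"ty":0,"tz":0.05,"wx":0,"wy":0,"wz":0,"grip":0},{"tx":0,"ty":0,"tz":0,"wx":0,"wy":0,"wz":0,"grip":0}]'

```text
t: 34.55
position: [0.6975, 0.0373, 0.1166]
tcp_rot: [-2.273, -2.169, 0.0]
ft_force: [-3.6, 0.3, 10.4]
grip_width: 0.0006
```

```bash
bash both.sh F1; python3 avg.py 1
```

```text
F1 jaw 126.40 tube [181.2 181.2 180.9 181.1 181.2] med 181.15 diff -54.75 platefront 172.60 plate-tube 8.55
t 34.6  p [0.6975 0.0373 0.117 ] F [-3.7869 -0.0906 11.2515] T [-0.0736  0.8254  0.0151] g 0.00034728500463144596
t 34.65 p [0.6974 0.0373 0.1171] F [-3.94  0.24 10.41] sd [0. 0. 0.]
```

>>> apply_moves --steps '[{"tx":0,"ty":0,"tz":0.02,"wx":0,"wy":0,"wz":0,"grip":0},{"tx":0,"ty":0,"tz":0.02,"wx":0,"wy":0,"wz":0,"grip":0},{"tx":0,"ty":0,"tz":0,"wx":0,"wy":0,"wz":0,"grip":0}]'

```text
t: 34.9
position: [0.6979, 0.0373, 0.1139]
tcp_rot: [2.272, 2.168, 0.002]
ft_force: [-4.4, 0.1, 13.3]
grip_width: -0.0002
```

```bash
bash both.sh F2; python3 avg.py 1
```

```text
F2 jaw 127.37 tube [181.2 181.2 180.9 181.1 181.4] med 181.17 diff -53.79 platefront 172.65 plate-tube 8.52
t 34.95  p [0.6978 0.0373 0.1141] F [-3.5899 -0.8431 14.2348] T [-0.1039  0.8674 -0.0317] g -0.0002357692201810527
t 35.00 p [0.6978 0.0373 0.1141] F [-4.53 -0.02 13.12] sd [0. 0. 0.]
```

>>> apply_moves --steps '[{"tx":0,"ty":0,"tz":0.015,"wx":0,"wy":0,"wz":0,"grip":0},{"tx":0,"ty":0,"tz":0,"wx":0,"wy":0,"wz":0,"grip":0}]'

```text
t: 35.17
position: [0.698, 0.0373, 0.1128]
tcp_rot: [2.272, 2.168, 0.002]
ft_force: [-4.6, -0.0, 14.7]
grip_width: 0.0002
```

```bash
bash both.sh F3; python3 avg.py 1
```

```text
F3 jaw 127.74 tube [181.3 181.1 180.9 181.2 181.4] med 181.21 diff -53.47 platefront 172.65 plate-tube 8.56
t 35.2167  p [0.698  0.0373 0.1129] F [-4.4657 -1.3583 14.5265] T [-0.065   0.8678  0.0185] g 0.00011163096272555119
t 35.27 p [0.698  0.0373 0.1129] F [-4.45  0.95 14.27] sd [0. 0. 0.]
```

>>> apply_moves --steps '[{"tx":0,"ty":0,"tz":-0.1,"wx":0,"wy":0,"wz":0,"grip":0},{"tx":0,"ty":-0.03,"tz":-0.2,"wx":0,"wy":0,"wz":0,"grip":0},{"tx":0,"ty":-0.02,"tz":-0.3,"wx":0,"wy":0,"wz":0,"grip":0},{"tx":0,"ty":0,"tz":-0.35,"wx":0,"wy":0,"wz":0,"grip":0},{"tx":0,"ty":0,"tz":0,"wx":0,"wy":0,"wz":0,"grip":0},{"tx":0,"ty":0,"tz":0,"wx":0,"wy":0,"wz":0,"grip":0}]'

```text
t: 35.77
position: [0.694, 0.0377, 0.2076]
tcp_rot: [2.271, 2.167, 0.004]
ft_force: [-0.7, 0.2, -0.3]
grip_width: -0.0001
```

```bash
bash both.sh G1; python3 rig.py E1 G1
```

```text
G1 jaw 123.90 tube [178.5 178.2 179.3 180.7 181. ] med 179.30 diff -55.40 platefront 172.04 plate-tube 7.25
t 35.8167  p [0.6932 0.0376 0.2056] F [-0.0584  0.2363 -1.1973] T [-0.0177  0.0308 -0.0001] g 3.48155922556104e-06
E1 [172.05 171.38 172.13 172.25 171.79 172.21] rear [  nan   nan 88.95 87.2 ]
G1 [172.12 171.37 172.16 172.22 171.8  172.15] rear [  nan   nan 89.02 87.51]
```

>>> apply_moves --steps '[{"tx":0,"ty":-0.3375,"tz":0,"wx":0,"wy":0,"wz":0,"grip":0},{"tx":0,"ty":-0.3375,"tz":0,"wx":0,"wy":0,"wz":0,"grip":0},{"tx":0,"ty":-0.3375,"tz":0,"wx":0,"wy":0,"wz":0,"grip":0},{"tx":0,"ty":-0.3375,"tz":0,"wx":0,"wy":0,"wz":0,"grip":0},{"tx":0,"ty":-0.3375,"tz":0,"wx":0,"wy":0,"wz":0,"grip":0},{"tx":0,"ty":-0.3375,"tz":0,"wx":0,"wy":0,"wz":0,"grip":0},{"tx":0,"ty":-0.3375,"tz":0,"wx":0,"wy":0,"wz":0,"grip":0},{"tx":0,"ty":0,"tz":0,"wx":0,"wy":0,"wz":0,"grip":0},{"tx":0,"ty":0,"tz":0.35,"wx":0,"wy":0,"wz":0,"grip":0},{"tx":0,"ty":0,"tz":0.35,"wx":0,"wy":0,"wz":0,"grip":0},{"tx":0,"ty":0,"tz":0.2,"wx":0,"wy":0,"wz":0,"grip":0},{"tx":0,"ty":0,"tz":0.15,"wx":0,"wy":0,"wz":0,"grip":0},{"tx":0,"ty":0,"tz":0,"wx":0,"wy":0,"wz":0,"grip":0},{"tx":0,"ty":0,"tz":0,"wx":0,"wy":0,"wz":0,"grip":0}]'

```text
t: 36.98
position: [0.4557, 0.0485, 0.0991]
tcp_rot: [-2.271, -2.167, 0.005]
ft_force: [-0.2, 0.1, 0.7]
grip_width: -0.0004
```

```bash
python3 st.py
```

```text
t 36.9833 q [ 0.1061  0.0396 -0.4265  1.1087 -0.      0.1529] p [0.4557 0.0485 0.0991] F [-0.1809  0.0964  0.7074] T [ 0.0066 -0.0061 -0.0023] g -0.00036062172481006216
yaw 87.31861312087692 z [-0.004  -0.0004 -1.    ]
```

>>> apply_moves --steps '[{"tx":0,"ty":0,"tz":0.1,"wx":0,"wy":0,"wz":0,"grip":0},{"tx":0,"ty":0,"tz":0.04,"wx":0,"wy":0,"wz":0,"grip":0},{"tx":0,"ty":0,"tz":0,"wx":0,"wy":0,"wz":0,"grip":0}]'

```text
t: 37.23
position: [0.4569, 0.0487, 0.0862]
tcp_rot: [-2.273, -2.169, 0.001]
ft_force: [-0.8, -0.7, -0.7]
grip_width: -0.0001
```

>>> apply_moves --steps '[{"tx":0,"ty":0,"tz":0.02,"wx":0,"wy":0,"wz":0,"grip":0}]'

```text
t: 37.32
position: [0.4574, 0.0487, 0.0852]
tcp_rot: [2.272, 2.169, 0.001]
ft_force: [0.8, -0.5, 0.4]
grip_width: 0.0001
```

>>> apply_moves --steps '[{"tx":0,"ty":0,"tz":0.01,"wx":0,"wy":0,"wz":0,"grip":0}]'

```text
t: 37.4
position: [0.4573, 0.0487, 0.0841]
tcp_rot: [2.272, 2.169, 0.001]
ft_force: [-1.1, -0.8, 2.6]
grip_width: 0.0002
```

>>> apply_moves --steps '[{"tx":0,"ty":0,"tz":0.01,"wx":0,"wy":0,"wz":0,"grip":0}]'

```text
t: 37.48
position: [0.4573, 0.0487, 0.0835]
tcp_rot: [2.272, 2.169, 0.001]
ft_force: [-2.3, 0.8, 7.3]
grip_width: 0.0002
```

```bash
bash both.sh H1; python3 rig.py H1
```

```text
H1 jaw 129.48 tube [180.5 179.8 179.8 180.3 180.9] med 180.25 diff -50.77 platefront 172.04 plate-tube 8.21
t 37.5333  p [0.4572 0.0487 0.0834] F [-2.9318  0.1828  6.4026] T [-0.0073  0.4537  0.0063] g 4.692499067597133e-06
H1 [171.87 171.38 172.14 172.18 171.94 172.16] rear [  nan   nan 88.46 87.79]
```

>>> apply_moves --steps '[{"tx":0,"ty":0,"tz":0.01,"wx":0,"wy":0,"wz":0,"grip":0}]'

```text
t: 37.62
position: [0.4572, 0.0488, 0.0829]
tcp_rot: [2.272, 2.169, 0.001]
ft_force: [-3.9, -0.9, 5.2]
grip_width: -0.0001
```

>>> apply_moves --steps '[{"tx":0,"ty":0,"tz":0.01,"wx":0,"wy":0,"wz":0,"grip":0}]'

```text
t: 37.7
position: [0.4578, 0.0487, 0.0817]
tcp_rot: [2.272, 2.168, 0.003]
ft_force: [-0.8, 0.0, 2.6]
grip_width: 0.0001
```

>>> apply_moves --steps '[{"tx":0,"ty":0,"tz":0.01,"wx":0,"wy":0,"wz":0,"grip":0}]'

```text
t: 37.78
position: [0.4577, 0.0487, 0.0804]
tcp_rot: [2.272, 2.168, 0.002]
ft_force: [-0.2, 0.3, 2.9]
grip_width: 0.0004
```

>>> apply_moves --steps '[{"tx":0,"ty":0,"tz":0.02,"wx":0,"wy":0,"wz":0,"grip":0},{"tx":0,"ty":0,"tz":0,"wx":0,"wy":0,"wz":0,"grip":0}]'

```text
t: 37.95
position: [0.4574, 0.0487, 0.0778]
tcp_rot: [2.272, 2.169, 0.001]
ft_force: [1.4, -0.5, 4.2]
grip_width: -0.0001
```

```bash
bash both.sh H2; python3 rig.py H2
```

```text
H2 jaw 127.24 tube [180.5 179.7 179.8 180.2 180.8] med 180.23 diff -53.00 platefront 169.77 plate-tube 10.46
t 38.0  p [0.4575 0.0487 0.0779] F [-0.226   0.0103  2.7536] T [-0.0026 -0.204  -0.0176] g 0.00019162698132944012
H2 [169.57 168.98 169.74 169.34 169.91 169.69] rear [  nan   nan 86.   84.94]
```

>>> apply_moves --steps '[{"tx":0,"ty":0.04,"tz":0,"wx":0,"wy":0,"wz":0,"grip":0},{"tx":0,"ty":0.05,"tz":0,"wx":0,"wy":0,"wz":0,"grip":0},{"tx":0,"ty":0.06,"tz":0,"wx":0,"wy":0,"wz":0,"grip":0},{"tx":0,"ty":0.06,"tz":0,"wx":0,"wy":0,"wz":0,"grip":0},{"tx":0,"ty":0.06,"tz":0,"wx":0,"wy":0,"wz":0,"grip":0},{"tx":0,"ty":0.06,"tz":0,"wx":0,"wy":0,"wz":0,"grip":0},{"tx":0,"ty":0.06,"tz":0,"wx":0,"wy":0,"wz":0,"grip":0},{"tx":0,"ty":0.06,"tz":0,"wx":0,"wy":0,"wz":0,"grip":0},{"tx":0,"ty":0.04,"tz":0,"wx":0,"wy":0,"wz":0,"grip":0},{"tx":0,"ty":0,"tz":0,"wx":0,"wy":0,"wz":0,"grip":0}]'

```text
t: 38.83
position: [0.5077, 0.0463, 0.0779]
tcp_rot: [2.272, 2.168, 0.002]
ft_force: [0.0, 0.5, 3.4]
grip_width: -0.0001
```

>>> apply_moves --steps '[{"tx":0,"ty":0.03,"tz":0,"wx":0,"wy":0,"wz":0,"grip":0},{"tx":0,"ty":0.02,"tz":0,"wx":0,"wy":0,"wz":0,"grip":0},{"tx":0,"ty":0,"tz":0,"wx":0,"wy":0,"wz":0,"grip":0}]'

```text
t: 39.08
position: [0.5118, 0.0462, 0.0781]
tcp_rot: [2.272, 2.168, 0.002]
ft_force: [-0.9, 0.4, 2.7]
grip_width: -0.0001
```

```bash
python3 st.py
```

```text
t 39.0833 q [ 0.09    0.1496 -0.352   1.0678 -0.0001  0.1369] p [0.5118 0.0462 0.0781] F [-0.9125  0.4331  2.6897] T [0.1391 0.0867 0.0249] g -7.745836737024073e-05
yaw 87.31538946886737 z [ 0.0013  0.     -1.    ]
```

>>> apply_moves --steps '[{"tx":0,"ty":0.02,"tz":0,"wx":0,"wy":0,"wz":0,"grip":0},{"tx":0,"ty":0.01,"tz":0,"wx":0,"wy":0,"wz":0,"grip":0},{"tx":0,"ty":0,"tz":0,"wx":0,"wy":0,"wz":0,"grip":0}]'

```text
t: 39.33
position: [0.5144, 0.046, 0.0781]
tcp_rot: [2.272, 2.168, 0.001]
ft_force: [-1.1, 1.0, 3.9]
grip_width: -0.0001
```

>>> apply_moves --steps '[{"tx":0,"ty":0.01,"tz":0,"wx":0,"wy":0,"wz":0,"grip":0},{"tx":0,"ty":0,"tz":0,"wx":0,"wy":0,"wz":0,"grip":0}]'

```text
t: 39.5
position: [0.5149, 0.046, 0.078]
tcp_rot: [-2.273, -2.169, -0.0]
ft_force: [-2.4, 0.9, 5.6]
grip_width: 0.0002
```

>>> apply_moves --steps '[{"tx":0,"ty":0.01,"tz":0,"wx":0,"wy":0,"wz":0,"grip":0},{"tx":0,"ty":0,"tz":0,"wx":0,"wy":0,"wz":0,"grip":0}]'

```text
t: 39.67
position: [0.5149, 0.046, 0.0779]
tcp_rot: [-2.272, -2.168, 0.002]
ft_force: [-6.8, 1.3, 8.3]
grip_width: -0.0003
```

```bash
python3 st.py; python3 side.py I1; python3 rig.py z1 I1
```

```text
t 39.6667 q [ 0.0889  0.1579 -0.3427  1.0721  0.0005  0.1355] p [0.5149 0.046  0.0779] F [-6.83    1.3312  8.2873] T [0.2272 1.1163 0.052 ] g -0.0002614274072461386
yaw 87.32890996828418 z [-0.0019  0.0003 -1.    ]
z1 [118.78 117.99 117.84 117.21 118.18 117.55] rear [   nan    nan 104.41 103.79]
I1 [118.15 117.07 117.62 117.37 118.71 117.58] rear [   nan    nan 103.43 103.05]
```

>>> apply_moves --steps '[{"tx":0,"ty":-0.015,"tz":0,"wx":0,"wy":0,"wz":0,"grip":0},{"tx":0,"ty":0,"tz":-0.1,"wx":0,"wy":0,"wz":0,"grip":0},{"tx":0,"ty":0,"tz":-0.3,"wx":0,"wy":0,"wz":0,"grip":0},{"tx":0,"ty":0,"tz":-0.4,"wx":0,"wy":0,"wz":0,"grip":0},{"tx":0,"ty":0,"tz":-0.4,"wx":0,"wy":0,"wz":0,"grip":0},{"tx":-0.3,"ty":0,"tz":-0.2,"wx":0,"wy":0,"wz":0,"grip":0},{"tx":-0.4,"ty":0,"tz":0,"wx":0,"wy":0,"wz":0,"grip":0},{"tx":-0.4,"ty":0,"tz":0,"wx":0,"wy":0,"wz":0,"grip":0},{"tx":-0.4,"ty":0,"tz":0,"wx":0,"wy":0,"wz":0,"grip":0},{"tx":-0.4,"ty":-0.1,"tz":0,"wx":0,"wy":0,"wz":0,"grip":0},{"tx":-0.4,"ty":-0.2,"tz":0,"wx":0,"wy":0,"wz":0,"grip":0},{"tx":-0.4,"ty":-0.2,"tz":0,"wx":0,"wy":0,"wz":0,"grip":0},{"tx":-0.4,"ty":-0.2,"tz":0,"wx":0,"wy":0,"wz":0,"grip":0},{"tx":-0.4,"ty":-0.3,"tz":0,"wx":0,"wy":0,"wz":0,"grip":0},{"tx":-0.3,"ty":-0.3,"tz":0,"wx":0,"wy":0,"wz":0,"grip":0},{"tx":0,"ty":0,"tz":0,"wx":0,"wy":0,"wz":0,"grip":0}]'

```text
t: 41.05
position: [0.3725, -0.3169, 0.2181]
tcp_rot: [-2.281, -2.16, 0.005]
ft_force: [0.4, -0.2, -0.1]
grip_width: -0.0
```

```bash
python3 st.py; python3 side.py J; python3 rig.py a J
python3 - <<'E'
from h import *
from prof import sampler
snap('top','J')
def cross(S,y,lo,hi):
    m=(lo+hi)/2
    for i in range(len(S)-1):
        if (y[i]-m)*(y[i+1]-m)<=0: return S[i]+(m-y[i])/(y[i+1]-y[i])*(S[i+1]-S[i])
for tag in('a','J'):
    for n in('side','top'):
        p,_=load(n,tag); g=sampler(n,p); r=[]
        for o,z in (((5,.0825),(12,.080),(18,.0753)) if n=='side' else ((-6,.082),(0,.083),(6,.082))):
            S=np.arange(150,200,.5); y=g(S,[o],z).mean(1); hi=g(np.array([205.]),[o],z).mean(); k=np.argmin(y[:60]) ; lo=y[(S>(152 if tag=='a' else 166))&(S<(160 if tag=='a' else 175))].mean()
            S2=np.arange(150 if tag=='a' else 165,200,.5); ne=cross(S2,g(S2,[o],z).mean(1),lo,hi)
            S3=np.arange(241.5,252,.25); c=g(S3,[o],z).mean(1); r.append((round(ne,2),round(cross(S3,c,c[0],c[-1]),2)))
        print(tag,n,r)
p,_=load('top','J'); cv2.imwrite('pics/J_top.png',cv2.cvtColor(cv2.resize(p[60:290,220:480],None,fx=3,fy=2.5),cv2.COLOR_RGB2BGR))
E
```

```text
t 41.05 q [-0.703   0.0585 -0.1428  1.3699 -0.003  -0.6486] p [ 0.3725 -0.3169  0.2181] F [ 0.3541 -0.1903 -0.0588] T [ 0.0251 -0.0334  0.0253] g -3.835090132962801e-05
yaw 86.8818257109779 z [-0.0023 -0.002  -1.    ]
a side [(np.float64(165.14), np.float64(244.9)), (np.float64(164.82), np.float64(245.33)), (np.float64(165.58), np.float64(244.95))]
a top [(np.float64(165.84), np.float64(243.55)), (np.float64(165.73), np.float64(243.99)), (np.float64(166.08), np.float64(244.2))]
J side [(np.float64(180.44), np.float64(244.89)), (np.float64(180.05), np.float64(245.33)), (np.float64(180.96), np.float64(245.05))]
J top [(np.float64(181.12), np.float64(243.6)), (np.float64(180.38), np.float64(243.99)), (np.float64(180.98), np.float64(244.13))]Traceback (most recent call last):
  File "rig.py", line 12, in <module>
    S=np.arange(62,112,.25); b=bl(g(S,[o],z)); m=b.max()*.5; k=np.where(b>m)[0][0]
                                                               ~~~~~~~~~~~~~~~~^^^
IndexError: index 0 is out of bounds for axis 0 with size 0
```

View pics/J_crop.png

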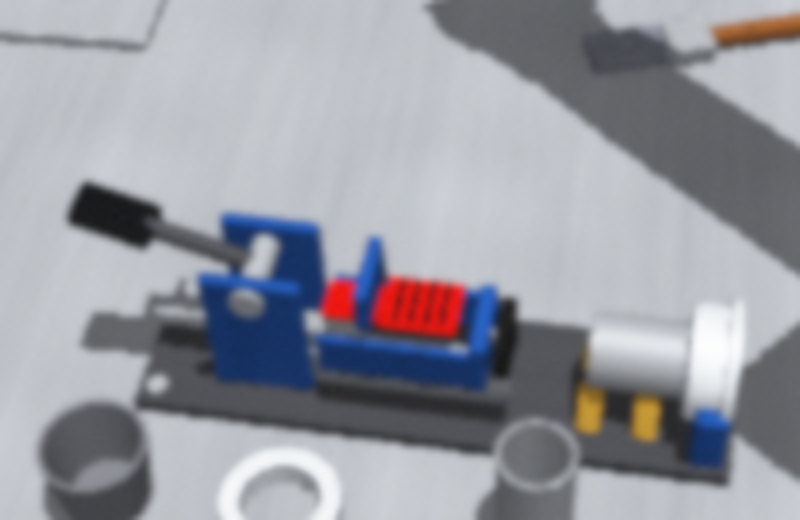

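View pics/J_top.png

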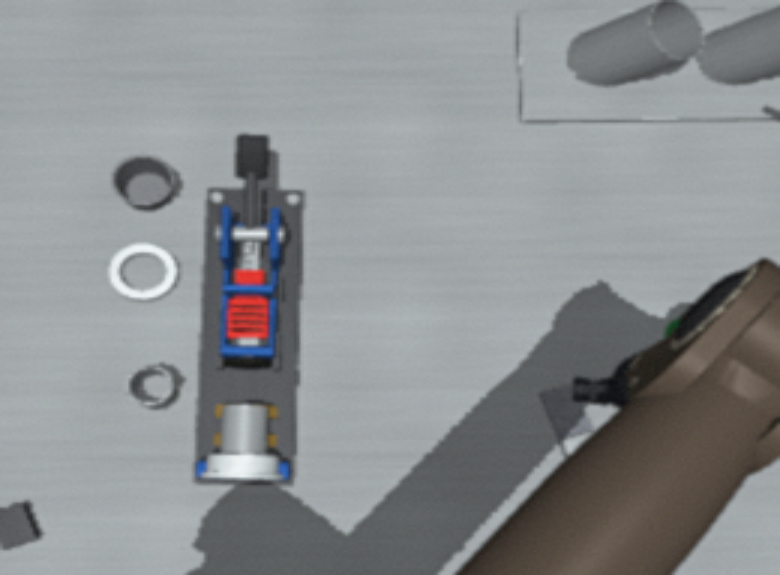

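```bash
python3 off.py z1 J; python3 -c "
from plant import robot
print(robot.sign_off())"
```

```text
z1 jaw 69.53 tube [132.9 134.7 135.4 135.2 134.5] med 134.73 diff -65.20 platefront 117.86 plate-tube 16.86
J jaw 69.15 tube [131.9 133.5 134.3 134.7 134.4] med 134.26 diff -65.11 platefront 117.69 plate-tube 16.57
the job is handed in; nothing more can be done
None
```

I handed the job in at about t = 41 s, but I could not confirm that the tube is fully home in the collar. It would not move any further under load, yet my position measurements put it short of home.

**What I did:**
- I pumped the trigger until the tube stopped moving, and the clamp then held by itself.
- I released the clamp, slid the jaw back to its end stop, and pumped it up again to check the grip.
- I tried to reach the next lock step for a firmer grip, but the jaw dropped back to the same step each time.
- I pressed the paddle again; it gave suddenly at about 7 N. I then slid the jaw back to its end stop with about 7 N against the stop and moved the arm clear.

**What the last checks showed:**
- **Jaw, trigger and paddle:** the jaw measured within about 1 mm of its end stop. In the pictures the trigger and paddle were up, the arm was clear, and the loose things I could see had not moved.
- **Grip while clamped:** I estimate about 11.5 N, from the jaw springing back about 2.5 mm and the paddle force. That is only a little above the 10 N needed.
- **Peak squeeze:** the pad spring puts the peak at about 25 N. The wrist force suggests nearer 30 N, which is at the 30 N you set and close to the 32 N that fails the run.

**What disagreed:** at that peak the tube stayed put, though it slides at about 8 N, which means it was against a stop. But both cameras and a touch of the jaw wall put it at about 16 to 17.5 mm depth. Home is 20 mm, and at least 18.5 mm is needed. I did not push harder because that risked denting the tube.

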